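# Press the hub caps home on valve hand levers

### The arm

A 7-joint arm with a two-finger parallel gripper is mounted at the origin on the work surface. World frame = base frame: x ahead of the robot, y to its left, z up, the work surface at z = 0. Lengths are in m, angles in rad, forces in N, time in s.
With the tool pointing down it reaches from about 0.425 to 0.95 m from the base axis. Payload 4.7 kg.
Tool frame: the origin (TCP) lies on the centre line of the jaws, within the pads' length; the fingertips stand 8 mm ahead of it and the grasp point (between the pads) lies 11 mm behind it; z points along the fingers, y is the line along which they close (so a half turn about z gives the same grasp; the last joint's range is limited). The gripper opens to 85 mm and grips with 20 to 120 N. Pads are 22 mm wide; open, the fingers measure 114 mm over their backs; the gripper's body (76 mm by 85 mm) begins 54 mm behind the grasp point. The pads swing forward as they close: fully open they stand 13 mm farther back than shut.
Start: joints at [1.186, 0.469, -0.049, 1.532, 0.024, 1.141, -0.082], TCP at [0.235, -0.633, 0.239] pointing down, gripper open.
Joint ranges: [-2.59, 2.59], [-0.33, 1.99], [-1.39, 1.29], [0.1, 2.45], [-1.04, 4.18], [0.21, 1.99], [-2.66, 2.66]. Speed limits (rad/s): [2.57, 2.57, 3.14, 3.14, 3.14, 3.14, 3.14].

### API

Orientations are given as a unit quaternion [x, y, z, w].
In Python, from station import sensors, imaging, order gives the robot as it stands.
- The arm moves only by the shell command python3 -m inch 'ROWS' [OPENING] [FORCE]. ROWS is a JSON object of lists of equal length, an entry for each row: "linear": the shift along the tool's x, y, z in units of 50 mm (1.0 is 50 mm), a list of three; "twist": the turn about the tool's z in units of 8 degrees (1.0 is 8 degrees). In form: {"linear": [[x, y, z], ...], "twist": [twist, ...]}. A call has 1 to 8 rows; each row shifts and turns the commanded pose from where the row before left it, along the tool's axes as they then stand; what a row does not reach is not made up. A row lasts 1/8 s, in which the tool goes at most 62.5 mm and 10.7 degrees, less where a joint would pass 70% of its speed; a pose out of reach is approached as far as the arm can. A call is refused whole if a number of a shift passes 1 or a number of a turn 1, either way. A call with a gripper value outside its range is refused whole. OPENING is the opening, from 0 (shut) to 1 (fully open), set as the call begins (- or left out, the last holds). The fingers move at their own pace and stop on an object; FORCE is the grip in N (left out, the last holds). Time passes only in rows, so rows that do not move let the fingers close. It gives the time, the measured TCP pose, the force, the opening and the grip force at its end, in the units of the state.
- sensors.sense(): the state, without advancing time (a new reading comes with each control period).
- imaging.read_camera(name): name is "side" or "top"; returns a dict with "frame" (480x640x3 uint8, red, green, blue), "z_map" (480x640 float32, m along the optical axis (not along the pixel's ray), 0 where there is no reading), "fov_y" (degrees; the focal length in pixels is half the picture's height over the tangent of half this angle, whatever the lens; pixels are square), "cx", "cy" (the principal point, pixels), "k1" (the pictures are not rectified: a ray, as slopes to the right and down, at radius r is drawn at 1 + k1 r^2 times it, then the intrinsics apply), "R" (3x3) and "t" (3): a world point X has camera coordinates R X + t. Camera axes: x right, y down, z forward; pixel columns grow to the right and rows downward; lengths in m; the calibration is good to about 2 mm. A picture is of the moment at which its call begins.
- order.hand_in(): hands the job in; it is judged then, once.
The state is a dict: "clock": time; "joints": joint angles; "dq": joint speeds; "joint_torque": joint torques, N m; "tcp_pos": TCP position; "tool_rot": TCP orientation; "force": force on the tool from outside, world axes, zero at the start; "torque": the same for the moment, N m; "opening": finger opening in m; "grasp_force": force on a finger pad.
Only numpy, scipy, OpenCV 4.12 (cv2) and the standard library are available. Lean on these libraries where they do the work, as an engineer would, in place of code of your own. Each camera call takes 0.05 s, during which the arm holds its last target. There are 200 camera calls.

### The job

Someone has left the black-handled screwdriver lying in the hand press: put it in the tool tray first. Then, with the press, push the black cap of every red valve lever on the bench fully home: set the lever on the press's base plate with its hub under the plunger and press the plunger's head down to its stop; do not push the caps with the gripper itself. Lay all the levers flat and side by side on the floor of the grey tray, caps up, and leave the other things on the bench where they are.

Things in the scene. Friction and masses are not known exactly. Their poses are not given: they have to be found in the camera images.
- press: Green cast hand press fixed to the bench. Origin: on the bench under the plunger axis; z up; local -x is its open front, where work is fed in. Flat base plate, top 18 mm above the bench, from x -200 to +55 mm and y -100 to +60 mm. One column at the -y side (x -26 to +26, y -98 to -62 mm, 123 mm high) carries an arm across the axis (x -22 to +22, y up to +24 mm).
- press_seat (a point): Point on the base plate's top face under the plunger: where the hub's axis belongs. Above the bench: plate 18 mm, underside of the arm 93 mm, its top 123 mm; the plunger's flat round foot (26 mm across) is at 74.5 mm when up, 44.5 mm at the stop. The throat is open to -x, +x and +y.
- plunger (a joint): Travel of the press's spring plunger, m: 0 = up (rest), grows as it is pushed down, hard stop at 0.030. The spring takes about 3 N to start and 7 N at the stop, 13 N with a cap under the foot; it comes up by itself.
- plunger_top (a point): Centre of the flat top of the black mushroom head (48 mm across, flat top about 38 mm) on the plunger; 186 mm above the bench at rest.
- tray: Shallow grey open tray for finished levers, fixed to the bench, outside 250 (its x) x 260 (its y) x 30 mm, walls and floor 4 mm. Origin: centre of its underside; x and y along its sides. Holds three levers side by side.
- tool_tray: Shallow aluminium tool tray, fixed to the bench, outside 250 mm (its x) x 100 mm (its y) x 22 mm, walls and floor 3 mm. Origin: centre of its underside. Empty at the start.
- screwdriver: Black-handled screwdriver, 200 mm long, 80 g, left lying on the press's base plate with its blade under the plunger. x axis runs from handle to tip; origin at mid-length, below the axis by 13 mm; the handle (26 mm thick, 100 mm long) is the -x half.
- screwdriver_grip (a point): Point on the screwdriver's axis inside the handle, 60 mm from the handle's end.
- screwdriver_tip (a point): Tip of the screwdriver's blade, on its axis.
- lever_a: Red cast valve hand lever, 221 mm long, 0.3 to 0.45 kg, lying flat, cap up; may be absent. Origin: underside, middle of the bar; x runs to the hub, z up. Bar 22 mm wide, 16 mm high from x = -105 mm (24 mm wide over the black sleeve, x -106 to -36 mm; 30 mm wide at x 51 to 81 mm) to the round hub, 42 mm across, 24 mm high, axis at x = +95 mm.
- cap_a (a joint): Depth to which the black plastic cap of lever_a has been pushed into its hub, m: 0 to 0.002 at the start (flange standing 6 to 8 mm off the hub's top face), 0.008 = home, flange (30 mm across, 3 mm thick) down on the hub. Takes about 6 N to move and stays where it is left.
- lever_b: Red cast valve hand lever, 221 mm long, 0.3 to 0.45 kg, lying flat, cap up; may be absent. Origin: underside, middle of the bar; x runs to the hub, z up. Bar 22 mm wide, 16 mm high from x = -105 mm (24 mm wide over the black sleeve, x -106 to -36 mm; 30 mm wide at x 51 to 81 mm) to the round hub, 42 mm across, 24 mm high, axis at x = +95 mm.
- cap_b (a joint): Depth to which the black plastic cap of lever_b has been pushed into its hub, m: 0 to 0.002 at the start (flange standing 6 to 8 mm off the hub's top face), 0.008 = home, flange (30 mm across, 3 mm thick) down on the hub. Takes about 6 N to move and stays where it is left.
- lever_c: Red cast valve hand lever, 221 mm long, 0.3 to 0.45 kg, lying flat, cap up; may be absent. Origin: underside, middle of the bar; x runs to the hub, z up. Bar 22 mm wide, 16 mm high from x = -105 mm (24 mm wide over the black sleeve, x -106 to -36 mm; 30 mm wide at x 51 to 81 mm) to the round hub, 42 mm across, 24 mm high, axis at x = +95 mm.
- cap_c (a joint): Depth to which the black plastic cap of lever_c has been pushed into its hub, m: 0 to 0.002 at the start (flange standing 6 to 8 mm off the hub's top face), 0.008 = home, flange (30 mm across, 3 mm thick) down on the hub. Takes about 6 N to move and stays where it is left.
- stem_a: Steel valve stem lying or standing on the bench; not part of the job, to be left where it is.
- stem_b: Steel valve stem lying or standing on the bench; not part of the job, to be left where it is.
- stem_c: Steel valve stem lying or standing on the bench; not part of the job, to be left where it is.
- wrench: Wrench lying or standing on the bench; not part of the job, to be left where it is.
- driver2: Red-handled screwdriver lying or standing on the bench; not part of the job, to be left where it is.
- jar: White jar lying or standing on the bench; not part of the job, to be left where it is.
- oil: Oil bottle lying or standing on the bench; not part of the job, to be left where it is.
Things that resemble listed ones, but are neither listed nor needed, are in the scene too. Leave any green look-alike of the lever_b alone.

How it is judged:
On the way, in this order (a step that is already met when the one before it is completed fails the run):
1. the screwdriver has been put in the tool tray, before the press is used (x of screwdriver_grip in the frame of tool_tray between -0.09 and 0.09 m and y of screwdriver_grip in the frame of tool_tray between -0.045 and 0.045 m and z of each of screwdriver_grip, screwdriver_tip in the frame of tool_tray below 0.03 m and x of screwdriver_tip in the frame of tool_tray between -0.125 and 0.125 m and y of screwdriver_tip in the frame of tool_tray between -0.05 and 0.05 m and value of joint plunger below 0.005 m), for 0.2 s.
2. the plunger is pressed to its stop and a lever's cap goes home under it (value of joint plunger above 0.0275 m and ((value of joint cap_a above 0.006 m and horizontal distance between lever_a and press below 0.125 m) or (value of joint cap_b above 0.006 m and horizontal distance between lever_b and press below 0.125 m) or (value of joint cap_c above 0.006 m and horizontal distance between lever_c and press below 0.125 m))), for 0.05 s.
At the end, for the whole second after the job is handed in: Every lever present lies flat (within 0.12 rad) and at rest on the tray's floor, its cap up and within 2 mm of home; the screwdriver lies in the tool tray; the plunger is up (all of step 1 and x of lever_a in the frame of tray between -0.1 and 0.1 m and y of lever_a in the frame of tray between -0.125 and 0.125 m and z of each of lever_a, lever_b, lever_c in the frame of tray below 0.02 m and angle between each of lever_a, lever_b, lever_c's own z axis and vertical below 0.12 rad and value of joint each of cap_a, cap_b, cap_c above 0.006 m and linear speed of each of lever_a, lever_b, lever_c below 0.03 m/s and x of lever_b in the frame of tray between -0.1 and 0.1 m and y of lever_b in the frame of tray between -0.125 and 0.125 m and x of lever_c in the frame of tray between -0.1 and 0.1 m and y of lever_c in the frame of tray between -0.125 and 0.125 m); the robot touches nothing.
It fails at once if a bystander (stem, wrench, red-handled screwdriver, jar or oil bottle) moved more than 40 mm (distance of any of stem_a, stem_b, stem_c, wrench, driver2, jar, oil from where it was at the start of the episode above 0.04 m).
It fails at once if a cap pushed by the gripper itself (contact force between the fingers and cap_a above 4 N or contact force between the fingers and cap_b above 4 N or contact force between the fingers and cap_c above 4 N).
Of lever_a, lever_b, lever_c only 2 to 3 are there at a start; the rules pass over those that are not, and their reading is None.
At some moment in a run one of lever_a, lever_b, lever_c may be knocked a few centimetres aside while the robot is not near it.
It also fails if it takes over 210 s, if anything falls off the work surface, if the arm or the gripper's body presses on something with over 40 N, if the wrist force passes 120 N, or if a joint passes its speed limit or range.

## Working session

There is one attempt and no reset: what is moved stays moved. The work goes in short steps, Python scripts to look and compute and a shell command to move; the robot and the scene stay as the last step left them, time stands still between calls to the robot, and variables do not carry over. Pictures are saved under pics/ and viewed, at most 14 in all, crops included, and the job is handed in when it is done.

```bash
ls; mkdir -p pics
cat > h.py <<'E'
import numpy as np, cv2
from station import sensors, imaging, order
from scipy.spatial.transform import Rotation as Ro
def K(c):
    f=240/np.tan(np.radians(c['fov_y'])/2); return f,c['cx'],c['cy'],c['k1']
def cloud(c):
    f,cx,cy,k=K(c); v,u=np.mgrid[0:480,0:640].astype(float)
    xd=(u-cx)/f; yd=(v-cy)/f; x,y=xd.copy(),yd.copy()
    for _ in range(20):
        s=1+k*(x*x+y*y); x,y=xd/s,yd/s
    z=c['z_map'].astype(float); P=np.stack([x*z,y*z,z],-1)
    return (P-np.array(c['t']))@np.array(c['R'])   # R^T(P-t)
def proj(c,X):
    f,cx,cy,k=K(c); p=np.array(c['R'])@np.array(X)+np.array(c['t']); x,y=p[:2]/p[2]; s=1+k*(x*x+y*y)
    return f*x*s+cx,f*y*s+cy
def shot(n,fn):
    c=imaging.read_camera(n); cv2.imwrite('pics/'+fn,c['frame'][...,::-1]); return c
E
python3 - <<'E'
from h import *
import pickle
for n in('top','side'):
    c=shot(n,n+'0.png'); pickle.dump(c,open(n+'0.pkl','wb')); print(n,c['t'],K(c),(c['z_map']==0).mean())
print(sensors.sense())
E
```

```text
pics
top [0.08215443 0.51143867 1.07824764] (np.float64(491.18831187298827), 320.46194630377875, 242.01692269441224, -0.13620032806651247) 0.004166666666666667
side [0.46814377 0.16754206 1.2175964 ] (np.float64(470.0964202900991), 321.20415905479916, 236.50514458273616, -0.11056073286068487) 0.004078776041666667
{'clock': 0.1, 'joints': array([ 1.18609572,  0.46936423, -0.04860359,  1.53357292,  0.02410372,
        1.14100419, -0.08231813]), 'dq': array([-0.00020019, -0.00329941, -0.00057739, -0.00243617,  0.0014052 ,
        0.00070313,  0.00090225]), 'joint_torque': array([ 9.18317601e-04, -5.11520720e+01, -4.69995628e-02, -2.38392162e+01,
        1.07301999e-02,  4.39731579e-03, -1.54232833e-05]), 'tcp_pos': array([ 0.23496913, -0.63223722,  0.23836471]), 'tool_rot': array([ 9.84215269e-01,  1.76973237e-01, -1.85954537e-04, -8.61640331e-04]), 'force': array([ 0.77541648,  0.28795144, -0.08615089]), 'torque': array([0.03901605, 0.05252138, 0.03819662]), 'grasp_force': 0.0, 'opening': 0.08521184753653993}
```

View pics/top0.png

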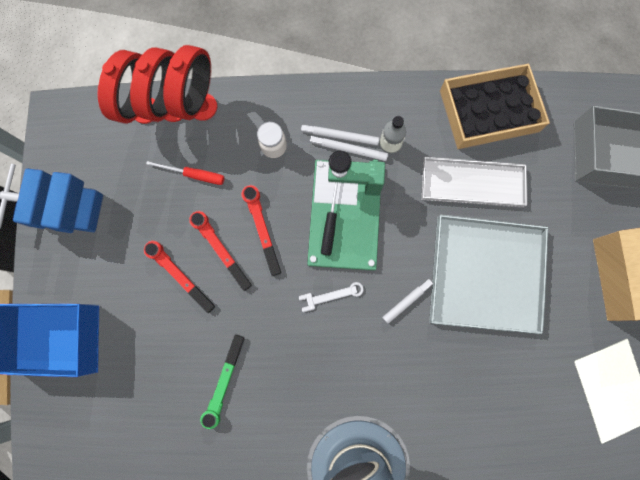

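View pics/side0.png

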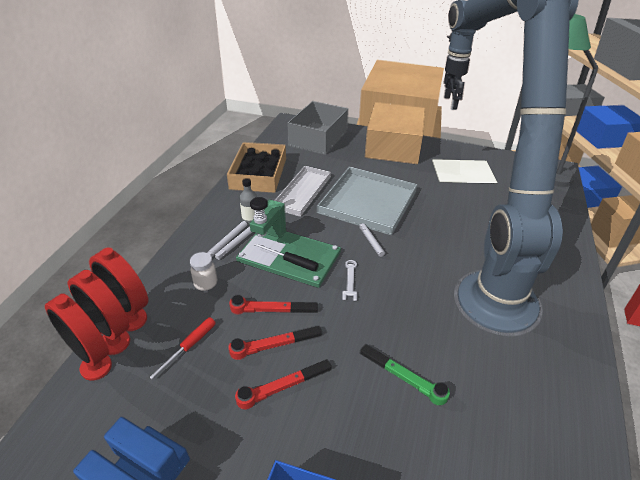

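The top view shows three red levers (hubs at about (153,249), (199,220), (250,194)), with the green look-alike at (210,420). The press is at (345,215) with the black-handled screwdriver at (329,230). The tool tray is at (475,182) and the grey tray at (490,275). In the side view everything on the bench is visible and the arm is clear of it.

```bash
cat >> h.py <<'E'
def levers(c,P):
    hsv=cv2.cvtColor(c['frame'],cv2.COLOR_RGB2HSV); h,s,v=cv2.split(hsv)
    red=(((h<8)|(h>172))&(s>130)&(v>80)&(P[...,2]<0.06)&(P[...,2]>0.004)).astype(np.uint8)
    n,L,st,ce=cv2.connectedComponentsWithStats(red); out=[]
    for i in range(1,n):
        if st[i,4]<150: continue
        Q=P[L==i]; m=Q[:,:2].mean(0); w,V=np.linalg.eigh(np.cov((Q[:,:2]-m).T)); out.append((i,st[i,4],ce[i],m,np.sqrt(w),V[:,1],Q[:,2].max()))
    return out,L
def fit_lever(c,P,ctr):
    """ctr: approx hub px (u,v). black cap: centroid of cap disk + bar axis"""
E
python3 - <<'E'
from h import *
import pickle
for n in('top','side'):
    c=pickle.load(open(n+'0.pkl','rb')); P=cloud(c)
    print(n); 
    for o in levers(c,P)[0]: print(o[1],o[2].round(),o[3].round(4),o[4].round(4),o[5].round(3),o[6].round(3))
    hsv=cv2.cvtColor(c['frame'],cv2.COLOR_RGB2HSV); h,s,v=cv2.split(hsv)
    g=((h>55)&(h<90)&(s>80)); gp=g&(abs(P[...,2]-.018)<.004)
    Q=P[gp][:,:2].astype(np.float32); m=np.median(Q,0); Q=Q[np.linalg.norm(Q-m,axis=1)<.22]; r=cv2.minAreaRect(Q); print('plate',r, cv2.boxPoints(r).round(4).tolist())
    for nm,lo,hi in(('armtop',.118,.127),('head',.175,.195)):
        M=(abs(P[...,0]-m[0])<.2)&(abs(P[...,1]-m[1])<.2)&(P[...,2]>lo)&(P[...,2]<hi); Q=P[M]; print(nm,len(Q),Q.mean(0).round(4),Q[:,:2].min(0).round(3),Q[:,:2].max(0).round(3),np.median(Q[:,2]))
    if n=='top':
        # bench check
        print('bench z',[P[y,x].round(4).tolist() for x,y in((300,400),(420,420),(120,340))])
        for nm,(x,y),zl in(('tray',(490,275),.0265),('tool',(475,182),.0185)):
            a=P[y,x]; R=.2
            M=(abs(P[...,0]-a[0])<R)&(abs(P[...,1]-a[1])<R)&(abs(P[...,2]-zl-.0035)<.006)
            M=cv2.morphologyEx(M.astype(np.uint8),cv2.MORPH_CLOSE,np.ones((3,3))); k,L,st,_=cv2.connectedComponentsWithStats(M); i=1+np.argmax(st[1:,4]); 
            r=cv2.minAreaRect(P[L==i][:,:2].astype(np.float32)); print(nm,a.round(3),st[i],r)
        b=(v<70)&(P[...,2]>.022)&(P[...,2]<.06)
        b[:, :318]=0; b[:,345:]=0; b[:205]=0; b[260:]=0
        Q=P[b]; mm=Q[:,:2].mean(0); w,V=np.linalg.eigh(np.cov((Q[:,:2]-mm).T)); print('handle',mm,V[:,1],np.sqrt(w),cv2.minAreaRect(Q[:,:2].astype(np.float32)),np.percentile(Q[:,2],[5,50,98]))
E
```

```text
top
335 [207. 108.] [0.8626 0.3411] [0.0094 0.0182] [-0.887  0.462] 0.059
415 [204. 175.] [0.6858 0.3439] [0.0069 0.0286] [0.273 0.962] 0.031
596 [258. 217.] [0.581  0.2139] [0.0086 0.0416] [-0.959 -0.284] 0.037
581 [213. 239.] [0.5311 0.321 ] [0.0086 0.0409] [-0.817 -0.576] 0.037
586 [170. 267.] [0.4684 0.4225] [0.0086 0.0405] [-0.729 -0.684] 0.036
plate ((0.5806177854537964, 0.009430237114429474), (0.1583392471075058, 0.24968115985393524), 84.35752868652344) [[0.44859999418258667, -0.057100001722574234], [0.6970999836921692, -0.08160000294446945], [0.7125999927520752, 0.07590000331401825], [0.4641999900341034, 0.10050000250339508]]
armtop 854 [ 0.6487 -0.0292  0.1231] [ 0.623 -0.078] [0.677 0.047] 0.12327710671827027
head 419 [0.655  0.0222 0.1855] [ 0.633 -0.001] [0.679 0.044] 0.18577379720089143
bench z [[0.1564, 0.1248, -0.0013], [0.1024, -0.1478, -0.0016], [0.2984, 0.5501, 0.0008]]
tray [ 0.429 -0.328  0.003] [431 215 117 118 990] ((0.4425426125526428, -0.21097004413604736), (0.5006003379821777, 0.2553720772266388), 83.63377380371094)
tool [ 0.655 -0.31   0.003] [ 454  101   86
[... 582 characters left out ...]
4] [0.0113 0.0158] [0.363 0.932] 0.041
646 [262. 345.] [0.5296 0.3336] [0.0078 0.0434] [-0.772 -0.636] 0.028
458 [ 95. 369.] [0.8618 0.5203] [0.013  0.0195] [-0.741 -0.671] 0.036
766 [270. 389.] [0.4673 0.4363] [0.0081 0.0436] [0.665 0.747] 0.034
plate ((0.5830392837524414, 0.0163884237408638), (0.16341093182563782, 0.2560078799724579), 84.7837905883789) [[0.4481000006198883, -0.053300000727176666], [0.7031000256538391, -0.07660000026226044], [0.7178999781608582, 0.08609999716281891], [0.46299999952316284, 0.10939999669790268]]
armtop 324 [ 0.6481 -0.0125  0.1219] [ 0.622 -0.07 ] [0.68  0.054] 0.12206313973720764
head 187 [0.6551 0.0331 0.1832] [0.634 0.005] [0.679 0.052] 0.18410296500390813
```

Run:
```python
from h import *
import pickle
from scipy.optimize import least_squares
for n in('top','side'):
    c=pickle.load(open(n+'0.pkl','rb')); P=cloud(c)
    for lo,hi in((.02,.06),(.06,.1),(.1,.2),(.2,.35)):
        Q=P[(np.hypot(P[...,0],P[...,1])<.17)&(P[...,2]>lo)&(P[...,2]<hi)]
        if len(Q)<80: continue
        # side-wall pixels: fit circle robustly
        f=lambda p:np.hypot(Q[:,0]-p[0],Q[:,1]-p[1])-p[2]
        r=least_squares(f,[0,0,.1],loss='soft_l1',f_scale=.003); print(n,lo,len(Q),r.x.round(4),np.median(abs(r.fun)).round(4))
    # bench plane
    M=(abs(P[...,2])<.006)&(P[...,0]>.2)&(P[...,0]<.9); Q=P[M]; A=np.c_[Q[:,:2],np.ones(len(Q))]; print(np.linalg.lstsq(A,Q[:,2],rcond=None)[0].round(4))
```

```text
top 0.02 491 [-0.0006 -0.0037  0.0703] 0.0018
top 0.06 365 [ 0.0013 -0.0031  0.0656] 0.0012
top 0.1 623 [-0.0076 -0.0022  0.074 ] 0.0021
top 0.2 848 [-0.0544 -0.0159  0.1282] 0.0022
[-0.0003 -0.0018  0.001 ]
side 0.02 760 [ 0.0015 -0.0027  0.0696] 0.0018
side 0.06 676 [ 0.0021 -0.0004  0.0659] 0.0011
side 0.1 2034 [ 0.003  -0.0038  0.0676] 0.0021
side 0.2 4398 [0.0134 0.0263 0.0465] 0.0119
[ 0.0006  0.     -0.0008]
```

```bash
cat >> h.py <<'E'
def ray(c,u,v,z):
    f,cx,cy,k=K(c); xd,yd=(u-cx)/f,(v-cy)/f; x,y=xd,yd
    for _ in range(20): s=1+k*(x*x+y*y); x,y=xd/s,yd/s
    R=np.array(c['R']); o=-R.T@np.array(c['t']); d=R.T@np.array([x,y,1]); return o+d*(z-o[2])/d[2]
def levs(c,zoff=0):
    """hub axis xy, yaw, for each red lever, by height segmentation"""
    P=cloud(c); out=[]
    P[...,2]-=zoff
    L0,_=levers(c,P)
    H=((P[...,2]>.008)&(P[...,2]<.06)).astype(np.uint8); n,L=cv2.connectedComponents(H,connectivity=4)
    for o in L0:
        if o[4][1]<.035 or o[4][1]>.06: continue
        u,v=o[2].round().astype(int); i=L[v,u]
        if i==0: continue
        near=np.linalg.norm(P[...,:2]-o[3],axis=-1)<.16
        Q=P[(L==i)&near]; cap=Q[Q[:,2]>.027]; bar=Q[(Q[:,2]>.012)&(Q[:,2]<.0195)]
        hub=(cap[:,:2].min(0)+cap[:,:2].max(0))/2; hub=cap[:,:2].mean(0); 
        l=cv2.fitLine(bar[:,:2].astype(np.float32),cv2.DIST_HUBER,0,.001,.001).ravel(); d=l[:2]*np.sign(l[:2]@(hub-bar[:,:2].mean(0)))
        e=((Q[:,:2]-hub)@d); out.append((hub,np.degrees(np.arctan2(d[1],d[0])),(np.array([-d[1],d[0]])@(hub-l[2:])),e.min(),e.max(),cap[:,2].max(),len(cap)))
    return out
def need(xyz,phi,s=None):
    """remaining shift in current tool axes (units of 50mm) and twist (units of 8deg)"""
    s=s or sensors.sense(); R=Ro.from_quat(s['tool_rot']).as_matrix(); d=R.T@(np.array(xyz)-s['tcp_pos'])/.05
    p=np.degrees(np.arctan2(R[1,0],R[0,0])); t=-((phi-p+90)%180-90)/8
    print('lin',d.round(2),'twist',t.round(2),'now',s['tcp_pos'].round(4),'phi',p.round(2),'q7',s['joints'][6].round(2),'F',s['force'].round(1),'t',s['clock'])
E
python3 - <<'E'
from h import *
import pickle
c=pickle.load(open('top0.pkl','rb'))
for k,z,pts in(('tray',.03,[(439,217),(547,222),(543,333),(432,324)]),('tool',.022,[(425,157),(526,164),(524,207),(422,200)])):
    Q=np.array([ray(c,u,v,z)[:2] for u,v in pts]); print(k,Q.round(4).tolist(),Q.mean(0).round(4),[np.linalg.norm(Q[i]-Q[(i+1)%4]).round(3) for i in range(4)], np.degrees(np.arctan2(*(Q[0]-Q[1])[::-1])).round(1),np.degrees(np.arctan2(*(Q[3]-Q[2])[::-1])).round(1))
for n in('top','side'):
    c=pickle.load(open(n+'0.pkl','rb'))
    for o in levs(c): print(n,[np.round(a,4) for a in o])
c=pickle.load(open('top0.pkl','rb'))
im=c['frame'][130:350,290:570,::-1]; cv2.imwrite('pics/crop1.png',cv2.resize(im,None,fx=2.8,fy=2.7,interpolation=cv2.INTER_CUBIC))
E
```

```text
tray [[0.5657, -0.209], [0.5472, -0.4688], [0.2891, -0.4364], [0.3208, -0.1784]] [ 0.4307 -0.3231] [np.float64(0.26), np.float64(0.26), np.float64(0.26), np.float64(0.247)] 85.9 83.0
tool [[0.7146, -0.1874], [0.6928, -0.4349], [0.5863, -0.4186], [0.6092, -0.1732]] [ 0.6507 -0.3035] [np.float64(0.248), np.float64(0.108), np.float64(0.246), np.float64(0.106)] 85.0 84.7
top [array([0.6361, 0.2318]), np.float64(17.3586), np.float64(-0.0002), np.float64(-0.199), np.float64(0.0223), np.float64(0.0391), np.int64(133)]
top [array([0.5781, 0.356 ]), np.float64(35.1279), np.float64(0.001), np.float64(-0.1994), np.float64(0.0209), np.float64(0.0394), np.int64(128)]
top [array([0.511, 0.465]), np.float64(43.5841), np.float64(0.0007), np.float64(-0.2005), np.float64(0.0234), np.float64(0.0384), np.int64(128)]
side [array([0.6369, 0.2383]), np.float64(19.0452), np.float64(-0.0052), np.float64(-0.2003), np.float64(0.0206), np.float64(0.0363), np.int64(90)]
side [array([0.5786, 0.3626]), np.float64(36.7628), np.float64(-0.0037), np.float64(-0.2016), np.float64(0.0199), np.float64(0.0379), np.int64(109)]
side [array([0.5095, 0.472 ]), np.float64(45.7206), np.float64(-0.0033), np.float64(-0.2017), np.float64(0.0211), np.float64(0.0373), np.int64(146)]
```

View pics/crop1.png

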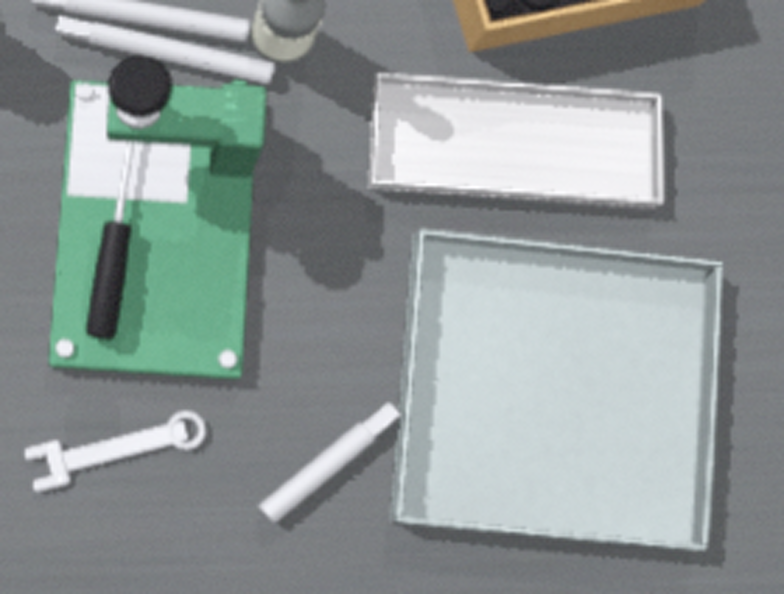

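Run:
```python
from h import *
import pickle
c=pickle.load(open('top0.pkl','rb'))
g=lambda u,v,z:ray(c,290+(u+.5)/2.8-.5,130+(v+.5)/2.7-.5,z)[:2]
for k,z,pts in(('tray',.03,[(420,230),(722,263),(706,549),(394,521)]),('tool',.022,[(377,72),(662,95),(662,205),(370,187)])):
    Q=np.array([g(u,v,z) for u,v in pts]); print(k,Q.mean(0).round(4),[np.linalg.norm(Q[i]-Q[(i+1)%4]).round(3) for i in range(4)], np.degrees(np.arctan2(*(Q[0]-Q[1])[::-1])).round(1),np.degrees(np.arctan2(*(Q[3]-Q[2])[::-1])).round(1))
a,b=g(101,334,.031),g(119,224,.031); t=g(138,148,.031); d=(b-a)/np.linalg.norm(b-a); print('handle',a,b,np.linalg.norm(b-a),np.degrees(np.arctan2(d[1],d[0])),np.degrees(np.arctan2(*(t-b)[::-1])),'grip',b-.04*d)
need([.54,.048,.239],-9)
```

```text
tray [ 0.4297 -0.3221] [np.float64(0.26), np.float64(0.248), np.float64(0.261), np.float64(0.249)] 82.1 82.4
tool [ 0.652  -0.3045] [np.float64(0.25), np.float64(0.102), np.float64(0.252), np.float64(0.105)] 84.1 85.0
handle [0.48824409 0.0565553 ] [0.58287793 0.03898675] 0.0962508102848851 -10.517092394196814 -15.024421697717715 grip [0.54354991 0.0462879 ]
lin [ 1.046e+01 -1.063e+01  1.000e-02] twist 3.67 now [ 0.235  -0.6322  0.2384] phi 20.39 q7 -0.08 F [ 0.8  0.3 -0.1] t 0.1
```

```bash
python3 -m inch '{"linear":[[0.5,-0.5,0],[0.8,-0.8,0],[0.85,-0.87,0],[0.85,-0.87,0],[0.85,-0.87,0],[0.85,-0.87,0],[0.85,-0.87,0],[0.85,-0.87,0]],"twist":[0,0,0,0,0,0,0,0]}' 0.6
python3 -m inch '{"linear":[[0.85,-0.87,0],[0.85,-0.87,0],[0.85,-0.87,0],[0.8,-0.8,0],[0.5,-0.5,0],[0.21,-0.2,0],[0,0,0.6],[0,0,0.4]],"twist":[0,0,0,0,0,0,1,1]}'
python3 -m inch '{"linear":[[0,0,0.2],[0,0,0],[0,0,0]],"twist":[1,0.9,0]}'
python3 - <<'E'
from h import *
import pickle
need([.5435,.0463,.028],-11)
s=sensors.sense();print(s['opening'])
for n in('top','side'):
    c=shot(n,n+'1.png'); pickle.dump(c,open(n+'1.pkl','wb')); P=cloud(c)
    tp=s['tcp_pos']; print(n,proj(c,tp+[0,0,-.008]),proj(c,tp))
    print(n,[P[v,u].round(3) for u,v in[tuple(np.int_(np.round(proj(c,tp))))]])
a=cv2.imread('pics/side1.png'); u,v=map(int,proj(c,tp)); cv2.circle(a,(u,v),1,(0,0,255),-1); A=cv2.resize(a[v-60:v+60,u-60:u+60],(400,400),interpolation=cv2.INTER_CUBIC)
c=pickle.load(open('top1.pkl','rb')); b=cv2.imread('pics/top1.png'); u,v=map(int,proj(c,tp)); cv2.circle(b,(u,v),1,(0,0,255),-1); B=cv2.resize(b[v-60:v+60,u-60:u+60],(400,400),interpolation=cv2.INTER_CUBIC)
cv2.imwrite('pics/cmp.png',np.hstack([B,A]))
E
```

```text
clock: 1.1
tcp_pos: [0.4219, -0.2138, 0.2392]
tool_rot: [0.984, 0.177, -0.0, 0.0]
force: [1.3, -1.0, 0.5]
opening: 0.0512
grasp_force: 0.0
clock: 2.1
tcp_pos: [0.5395, 0.046, 0.1879]
tool_rot: [0.999, 0.035, -0.001, 0.001]
force: [0.2, -0.3, 0.4]
opening: 0.0511
grasp_force: 0.0
clock: 2.48
tcp_pos: [0.5399, 0.0462, 0.179]
tool_rot: [0.996, -0.094, -0.0, 0.001]
force: [-0.5, -0.3, 0.4]
opening: 0.0512
grasp_force: 0.0
lin [ 0.07 -0.02  3.02] twist 0.02 now [0.5399 0.0462 0.179 ] phi -10.84 q7 -2.06 F [-0.5 -0.3  0.4] t 2.475
0.05120767698956897
top (np.float64(329.6182733239217), np.float64(218.952467805117)) (np.float64(329.61801059302206), np.float64(218.1620960289216))
top [array([0.46 , 0.048, 0.571])]
side (np.float64(298.4751097573597), np.float64(218.2683206189386)) (np.float64(298.41849520891617), np.float64(215.77964358995112))
side [array([ 0.623, -0.169, -0.   ])]
```

View pics/cmp.png

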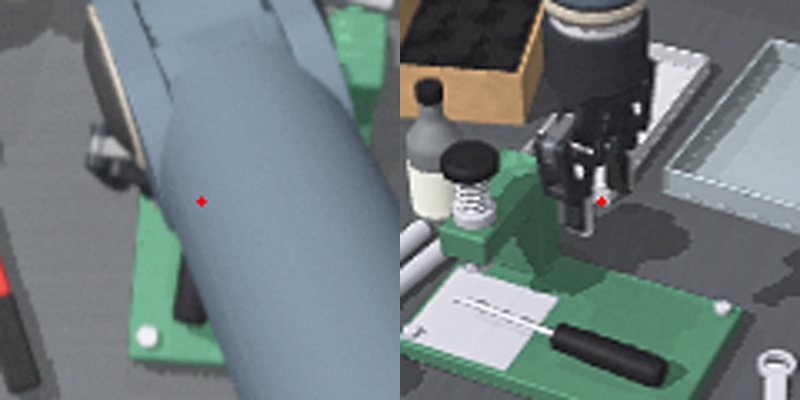

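Run:
```python
from h import *
import pickle
c=pickle.load(open('top0.pkl','rb')); s=pickle.load(open('side1.pkl','rb'))
g=lambda u,v,z:ray(c,290+(u+.5)/2.8-.5,130+(v+.5)/2.7-.5,z)[:2]
z=.019
print('top',g(227,358,z),g(87,94,z)); h=lambda x,y,z:ray(s,238+(x-400+.5)*.3-.5,155+(y+.5)*.3-.5,z)[:2]
print('side',h(723,307,z),h(418,332,z))
print('hend top',g(101,334,.031),'side',h(664,368,.031)); print('head top',g(140,85,.186),h(470,155,.186))
for k in(c,s):
    R=np.array(k['R']);print(-R.T@k['t'],R.round(3).tolist())
# how do z maps compare with ray-plane: plate
for n,k,b in(('top',c,[(320,200,365,262)]),('side',s,[(290,235,330,260)])):
    P=cloud(k); u0,v0,u1,v1=b[0]; q=P[v0:v1,u0:u1,2]; print(n,np.percentile(q,[10,50,90]).round(4))
```

```text
top [ 0.46612308 -0.04645818] [0.70368912 0.06245808]
side [ 0.46620854 -0.04457486] [0.70024533 0.0679127 ]
hend top [0.48824409 0.0565553 ] side [0.48674309 0.05516798]
head top [0.65609756 0.02224302] [0.65633815 0.02921315]
[0.34339796 0.05194488 1.14469054] [[-0.027, -0.999, -0.018], [-0.988, 0.029, -0.152], [0.152, 0.014, -0.988]]
[0.20633488 0.92803651 0.90881465] [[-0.952, -0.305, 0.013], [-0.207, 0.613, -0.763], [0.225, -0.729, -0.646]]
top [0.0158 0.019  0.0409]
side [-0.0004  0.0169  0.0205]
```

The right half (side view) shows the gripper above the press, with the TCP mark at (601,201) lying between the fingers. The two cameras agree within a few millimetres, so I'll grasp the screwdriver now.

```bash
python3 -m inch '{"linear":[[0.07,0,0.8],[0,0,0.9],[0,0,0.8],[0,0,0.4],[0,0,0.12],[0,0,0],[0,0,0],[0,0,0]],"twist":[0,0,0,0,0,0,0,0]}' 
python3 -m inch '{"linear":[[0,0,0],[0,0,0],[0,0,0],[0,0,0],[0,0,-0.15]],"twist":[0,0,0,0,0]}' 0 40
python3 -m inch '{"linear":[[0,-0.3,0],[0,-0.6,0],[0,-0.7,0],[0,-0.6,-0.3],[0,0,-0.8],[0,0,-0.9],[0,0,-0.9],[0,0,-0.9]],"twist":[0,0,0,0,0,0,0,0]}'
python3 - <<'E'
from h import *
import pickle
need([.643,-.275,.2],-95)
s=sensors.sense();print(s['opening'],s['grasp_force'])
c=shot('side','side2.png')
E
```

```text
clock: 3.58
tcp_pos: [0.5444, 0.047, 0.0293]
tool_rot: [0.996, -0.094, 0.001, -0.0]
force: [-0.8, -0.4, -0.4]
opening: 0.0518
grasp_force: 0.0
clock: 4.2
tcp_pos: [0.543, 0.0468, 0.0354]
tool_rot: [0.996, -0.094, -0.001, 0.0]
force: [-0.4, 0.1, -0.7]
opening: 0.0234
grasp_force: 38.7
clock: 5.2
tcp_pos: [0.5638, 0.1563, 0.227]
tool_rot: [0.996, -0.094, -0.0, -0.0]
force: [0.7, 0.4, -1.8]
opening: 0.0234
grasp_force: 38.8
lin [3.16 8.18 0.54] twist 10.53 now [0.5638 0.1563 0.227 ] phi -10.74 q7 -2.23 F [ 0.7  0.4 -1.8] t 5.2
0.023385353226583416 38.76426637172699
```

View pics/side2.png

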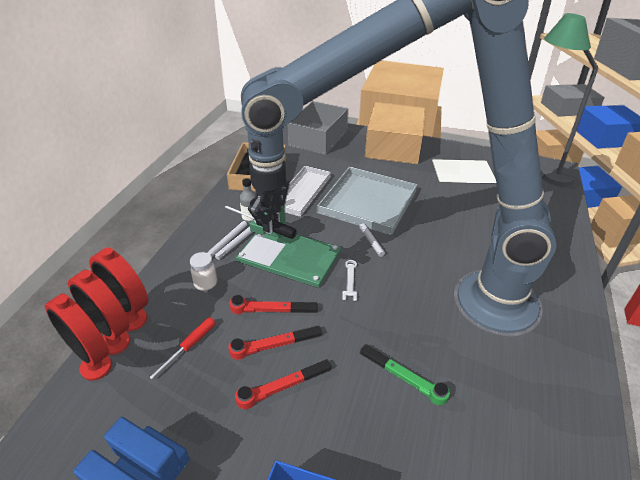

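The side view shows the screwdriver held by its handle above the press, and the levers and bystanders have not moved. I'll carry it to the tool tray.

```bash
python3 -m inch '{"linear":[[0,0,-0.8],[0,0,-0.8],[0.2,0.5,0],[0.32,0.9,0],[0.35,0.95,0],[0.35,0.95,0],[0.35,0.95,0],[0.35,0.95,0]],"twist":[-1,-1,0,0,0,0,0,0]}'
python3 - <<'E'
from h import *
need([.6485,-.3425,.2],85)
E
```

```text
clock: 6.25
tcp_pos: [0.6842, -0.0953, 0.3051]
tool_rot: [0.999, 0.046, -0.0, -0.0]
force: [1.8, 1.0, -1.3]
opening: 0.0237
grasp_force: 38.8
lin [-1.16  4.86  2.1 ] twist -9.97 now [ 0.6842 -0.0953  0.3051] phi 5.26 q7 -1.51 F [ 1.8  1.  -1.3] t 6.25
```

```bash
python3 -m inch '{"linear":[[-0.2,0.9,0],[-0.25,0.95,0],[-0.25,0.95,0],[-0.25,0.95,0],[-0.2,0.9,0],[0,0.2,0.4],[0,0,0.5],[0,0,0.5]],"twist":[0,0,0,0,0,0,-1,-1]}' 
python3 -m inch '{"linear":[[0,0,0.3],[0,0,0.3],[0,0,0.1],[0,0,0],[0,0,0],[0,0,0],[0,0,0],[0,0,0]],"twist":[-1,-1,-1,-1,-1,-1,-1,-1]}'
python3 - <<'E'
from h import *
need([.6485,-.3425,.017],85)
E
```

```text
clock: 7.25
tcp_pos: [0.6488, -0.3396, 0.2336]
tool_rot: [0.982, 0.187, -0.0, -0.001]
force: [-0.7, -0.2, -0.6]
opening: 0.0235
grasp_force: 38.8
clock: 8.25
tcp_pos: [0.6487, -0.3394, 0.1995]
tool_rot: [0.734, 0.679, 0.0, -0.001]
force: [-0.4, -0.3, -1.7]
opening: 0.0232
grasp_force: 38.7
lin [-0.07  0.    3.65] twist 0.07 now [ 0.6487 -0.3394  0.1995] phi 85.59 q7 0.1 F [-0.4 -0.3 -1.7] t 8.25
```

```bash
python3 -m inch '{"linear":[[-0.07,0,0.6],[0,0,0.9],[0,0,0.9],[0,0,0.7],[0,0,0.3],[0,0,0.2],[0,0,0.04],[0,0,0]],"twist":[0,0,0,0,0,0,0,0]}' 
python3 -m inch '{"linear":[[0,0,0],[0,0,0],[0,0,0],[0,0,-0.3],[0,0,-0.8],[0,0,-0.9],[0,0,-0.9],[0,0,-0.9]],"twist":[0,0,0,0,0,0,0,0]}' 0.55
python3 -m inch '{"linear":[[0,-0.9,-0.5],[0,-0.9,0],[0,-0.9,0],[0,-0.8,0],[0,0,0]],"twist":[0,0,0,0,0]}'
python3 - <<'E'
from h import *
import pickle
c=shot('side','side3.png');c=shot('top','top3.png');pickle.dump(c,open('top3.pkl','wb'))
for o in levs(c): print([np.round(a,4) for a in o])
print(sensors.sense()['clock'],sensors.sense()['tcp_pos'])
E
```

```text
clock: 9.25
tcp_pos: [0.6487, -0.3456, 0.0201]
tool_rot: [0.736, 0.677, 0.0, 0.001]
force: [0.4, -0.3, -1.0]
opening: 0.0235
grasp_force: 38.7
clock: 10.25
tcp_pos: [0.6479, -0.3453, 0.2117]
tool_rot: [0.736, 0.677, 0.0, 0.001]
force: [0.2, 0.4, -0.3]
opening: 0.0472
grasp_force: 0.0
clock: 10.88
tcp_pos: [0.4708, -0.3313, 0.2351]
tool_rot: [0.737, 0.676, -0.001, 0.0]
force: [-0.0, -0.9, 0.8]
opening: 0.0471
grasp_force: 0.0
[array([0.6359, 0.2319]), np.float64(17.159), np.float64(0.0003), np.float64(-0.199), np.float64(0.0215), np.float64(0.04), np.int64(132)]
[array([0.5781, 0.3559]), np.float64(34.9555), np.float64(0.0015), np.float64(-0.1997), np.float64(0.0205), np.float64(0.0386), np.int64(129)]
[array([0.5108, 0.4649]), np.float64(43.6607), np.float64(0.0009), np.float64(-0.2004), np.float64(0.0221), np.float64(0.0384), np.int64(134)]
10.975 [ 0.47400749 -0.33086609  0.23513807]
```

View pics/side3.png

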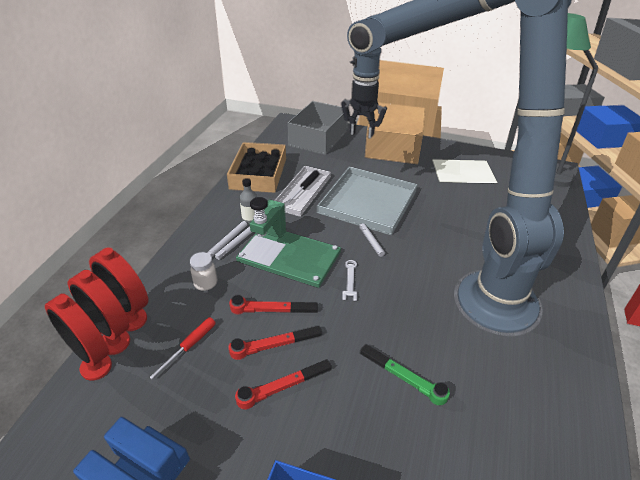

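The side view shows the screwdriver lying in the tool tray at (306,183); all else is unchanged. Next is the nearest lever.

```bash
python3 -m inch '{"linear":[[0,0,0],[0,0,0],[0,0,0],[0,0,0],[0,0,0],[0,0,0],[0,0,0],[0,0,0]],"twist":[1,1,1,1,1,1,1,1]}' 0.6
python3 - <<'E'
from h import *
need([.5405,.2053,.011],17.3)
E
```

```text
clock: 11.98
tcp_pos: [0.4754, -0.3301, 0.2341]
tool_rot: [0.983, 0.183, 0.001, 0.0]
force: [-0.2, 0.1, -0.2]
opening: 0.0512
grasp_force: 0.0
lin [ 5.05 -9.53  4.47] twist 0.47 now [ 0.4754 -0.3301  0.2341] phi 21.04 q7 -0.8 F [-0.2  0.1 -0.2] t 11.975
```

```bash
python3 -m inch '{"linear":[[0.26,-0.5,0],[0.45,-0.85,0],[0.5,-0.95,0],[0.5,-0.95,0],[0.5,-0.95,0],[0.5,-0.95,0],[0.5,-0.95,0],[0.5,-0.95,0]],"twist":[0,0,0,0,0,0,0,0]}'
python3 -m inch '{"linear":[[0.5,-0.95,0],[0.5,-0.95,0],[0.44,-0.8,0.2],[0.2,-0.4,0.8],[0.1,-0.2,0.8],[0,0,0.8],[0,0,0.4],[0,0,0]],"twist":[0,0,0,0,0,0,0.47,0]}'
python3 - <<'E'
from h import *
need([.5405,.2053,.011],17.3)
c=shot('side','side4.png')
for o in levs(c): print([np.round(a,4) for a in o])
E
```

```text
clock: 12.98
tcp_pos: [0.5202, 0.0682, 0.2345]
tool_rot: [0.983, 0.185, 0.001, -0.0]
force: [0.5, -0.6, 0.4]
opening: 0.051
grasp_force: 0.0
clock: 13.98
tcp_pos: [0.5399, 0.2514, 0.0823]
tool_rot: [0.988, 0.153, -0.001, -0.0]
force: [-0.0, -0.5, 0.3]
opening: 0.051
grasp_force: 0.0
lin [-0.26  0.88  1.43] twist 0.03 now [0.5399 0.2514 0.0823] phi 17.56 q7 -2.1 F [-0.  -0.5  0.3] t 13.975
[array([0.5784, 0.3624]), np.float64(36.611), np.float64(-0.0034), np.float64(-0.2011), np.float64(0.0201), np.float64(0.038), np.int64(107)]
[array([0.5093, 0.4722]), np.float64(45.6795), np.float64(-0.0032), np.float64(-0.2018), np.float64(0.0212), np.float64(0.037), np.int64(147)]
```

```bash
python3 -m inch '{"linear":[[-0.26,0.88,0],[0,0,0.5],[0,0,0.6],[0,0,0.3],[0,0,0.03],[0,0,0],[0,0,0]],"twist":[0,0,0,0,0,0,0]}'
python3 -m inch '{"linear":[[0,0,0],[0,0,0],[0,0,0],[0,0,0],[0,0,0]],"twist":[0,0,0,0,0]}' 0 60
python3 -m inch '{"linear":[[0,0,-0.2],[0,0,-0.6],[0,0,-0.8],[0,0,-0.4],[0,0,0],[0,0,0]],"twist":[0,0,0,0,0,0]}'
python3 - <<'E'
from h import *
import pickle
c=shot('side','side5.png'); pickle.dump(c,open('side5.pkl','wb'))
need([.5405,.2053,.011],17.3)
P=cloud(c)
hsv=cv2.cvtColor(c['frame'],cv2.COLOR_RGB2HSV); h,s,v=cv2.split(hsv)
M=((h<8)|(h>172))&(s>130)&(v>60)&(P[...,2]>.06)&(P[...,2]<.2)&(P[...,0]<.75); Q=P[M]; print(M.sum(),Q.mean(0),np.median(Q,0))
a=c['frame'][180:360,200:440,::-1]; cv2.imwrite('pics/c5.png',cv2.resize(a,None,fx=2.5,fy=2.5,interpolation=cv2.INTER_CUBIC))
E
```

```text
clock: 14.9
tcp_pos: [0.542, 0.2049, 0.0134]
tool_rot: [0.988, 0.152, 0.001, -0.0]
force: [-0.3, -0.2, 0.2]
opening: 0.0513
grasp_force: 0.0
clock: 15.52
tcp_pos: [0.5416, 0.2051, 0.0132]
tool_rot: [0.988, 0.152, 0.001, -0.0]
force: [-1.5, -0.1, 4.8]
opening: 0.0203
grasp_force: 60.5
clock: 16.27
tcp_pos: [0.5403, 0.2035, 0.1108]
tool_rot: [0.988, 0.151, -0.001, 0.001]
force: [-0.1, 0.6, -3.1]
opening: 0.0203
grasp_force: 59.5
lin [ 0.02 -0.03  1.99] twist 0.02 now [0.5402 0.2036 0.1106] phi 17.42 q7 -2.01 F [ 0.2  0.2 -3.9] t 16.325
541 [0.58835166 0.22750549 0.11067243] [0.5952101  0.22633357 0.11117968]
```

View pics/c5.png

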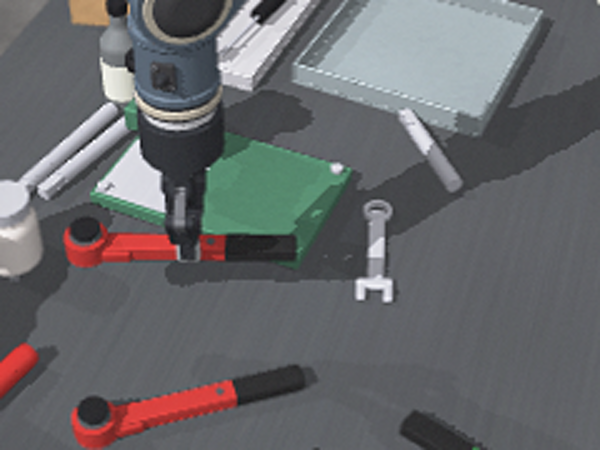

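The crop shows the lever held level with its hub at crop (87,235) → image (235,274); the other levers and the bystanders have not moved. Next I'll check the hub offset in the grip.

Run:
```python
from h import *
import pickle
c=pickle.load(open('side5.pkl','rb')); s=sensors.sense()
h=ray(c,200+(87+.5)/2.5-.5,180+(229+.5)/2.5-.5,.131); d=h-s['tcp_pos']; print(h,np.hypot(*d[:2]),np.degrees(np.arctan2(d[1],d[0])))
a=np.radians(-5.6); need(np.array([.655,.0235,0])-.1*np.array([np.cos(a),np.sin(a),0])+[0,0,.0425],-5.6)
```

```text
[0.63196357 0.23693151 0.131     ] 0.09764649183709373 19.942500546520986
lin [-0.72  3.34  1.37] twist 2.88 now [0.5402 0.2036 0.1106] phi 17.42 q7 -2.01 F [ 0.2  0.2 -3.9] t 16.325
```

```bash
python3 -m inch '{"linear":[[0,0,0],[0,0,0.4],[0,0,0.6],[0,0,0.4],[0.1,0.3,0],[0.1,0.6,0],[0.1,0.7,0],[0.1,0.7,0]],"twist":[1,1,0.88,0,0,0,0,0]}'
python3 -m inch '{"linear":[[0.1,0.6,0],[0.1,0.3,0],[0.04,0.16,0],[0,0,0],[0,0,0]],"twist":[0,0,0,0,0]}'
python3 - <<'E'
from h import *
a=np.radians(-5.6); need(np.array([.655,.0235,0])-.1*np.array([np.cos(a),np.sin(a),0])+[0,0,.0325],-5.6)
E
```

```text
clock: 17.32
tcp_pos: [0.5508, 0.0857, 0.0432]
tool_rot: [0.999, -0.049, 0.001, 0.0]
force: [0.4, 0.4, -3.0]
opening: 0.0199
grasp_force: 59.5
clock: 17.95
tcp_pos: [0.5566, 0.0357, 0.0424]
tool_rot: [0.999, -0.048, 0.0, -0.0]
force: [-0.6, -0.3, -2.4]
opening: 0.0203
grasp_force: 59.5
lin [-0.02  0.05  0.2 ] twist 0.01 now [0.5566 0.0357 0.0424] phi -5.49 q7 -2.12 F [-0.6 -0.3 -2.4] t 17.95
```

```bash
python3 -m inch '{"linear":[[0,0.04,0.1],[0,0,0.1],[0,0,0.02],[0,0,0]],"twist":[0,0,0,0]}'
python3 - <<'E'
from h import *
import pickle
c=shot('side','side6.png'); pickle.dump(c,open('side6.pkl','wb'))
a=c['frame'][170:290,210:370,::-1]; cv2.imwrite('pics/c6.png',cv2.resize(a,None,fx=5,fy=5,interpolation=cv2.INTER_CUBIC))
need([.5555,.0333,.032],-5.6)
E
```

```text
clock: 18.45
tcp_pos: [0.5564, 0.0324, 0.0312]
tool_rot: [0.999, -0.049, -0.0, -0.0]
force: [-0.5, 0.9, -1.7]
opening: 0.0199
grasp_force: 59.6
lin [-0.02 -0.02 -0.01] twist 0.0 now [0.5565 0.0323 0.0313] phi -5.59 q7 -2.12 F [-0.2  0.4 -2.6] t 18.5
```

View pics/c6.png

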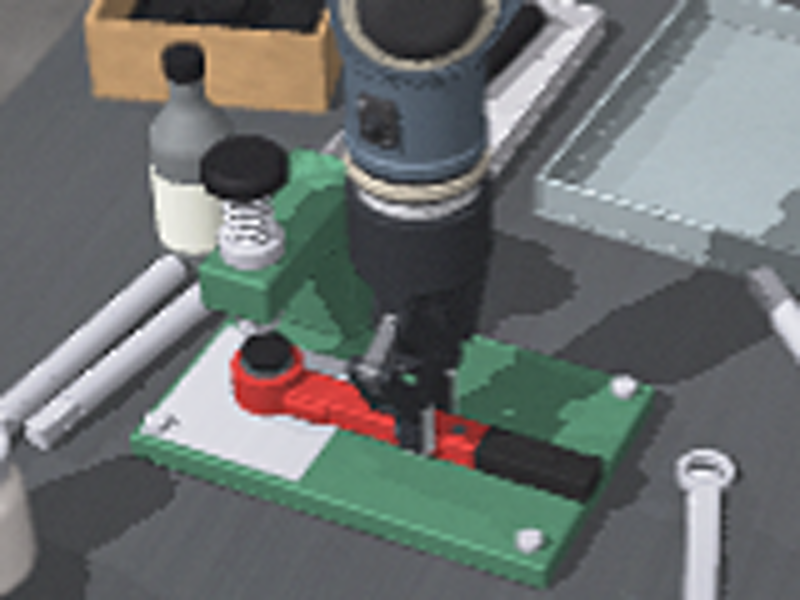

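The hub is under the arm with the cap at crop (270,350) and the plunger head at crop (245,158). I'll compare their axes.

Run:
```python
from h import *
import pickle
c=pickle.load(open('side6.pkl','rb'))
g=lambda x,y,z: ray(c,210+(x+.5)/5-.5,170+(y+.5)/5-.5,z)[:2].round(4)
print('cap',g(270,348,.052),'head',g(245,160,.186),g(245,155,.186), 'screws',g(624,385,.02),g(161,421,.02),g(528,540,.02))
c=pickle.load(open('top0.pkl','rb'));t=lambda u,v,z:ray(c,290+(u+.5)/2.8-.5,130+(v+.5)/2.7-.5,z)[:2].round(4)
print(t(227,358,.02),t(87,94,.02),t(64,348,.02))
```

```text
cap [0.6539 0.0245] head [0.6557 0.0311] [0.6574 0.027 ] screws [ 0.4665 -0.044 ] [0.7038 0.0683] [0.4794 0.0913]
[ 0.466  -0.0464] [0.7034 0.0624] [0.4785 0.0874]
```

```bash
python3 -m inch '{"linear":[[0.04,-0.06,0],[0,0,0.01],[0,0,0]],"twist":[0,0,0]}'
python3 -m inch '{"linear":[[0,0,0],[0,0,0],[0,0,0],[0,0,-0.3],[0,0,-0.9],[0,0,-1],[0,0,-1],[0,0,-0.9]],"twist":[0,0,0,0,0,0,0,0]}' 0.55
python3 -m inch '{"linear":[[0.6,0,0],[0.8,0,0],[0.5,0.1,0],[0.06,0,0],[0,0,0],[0,0,0]],"twist":[0,0,0,0,0,0]}' 0
python3 - <<'E'
from h import *
need([.656,.026,.164],-5.6); print(sensors.sense()['opening'])
c=shot('side','side7.png')
a=c['frame'][170:290,210:370,::-1]; cv2.imwrite('pics/c7.png',cv2.resize(a,None,fx=5,fy=5,interpolation=cv2.INTER_CUBIC))
E
```

```text
clock: 18.88
tcp_pos: [0.5594, 0.0353, 0.0312]
tool_rot: [0.999, -0.049, 0.001, -0.0]
force: [-0.1, -0.5, -0.2]
opening: 0.0203
grasp_force: 59.9
clock: 19.88
tcp_pos: [0.5588, 0.0351, 0.239]
tool_rot: [0.999, -0.049, 0.001, -0.0]
force: [0.8, -0.1, 0.4]
opening: 0.0469
grasp_force: 0.0
clock: 20.62
tcp_pos: [0.6549, 0.0209, 0.2363]
tool_rot: [0.999, -0.048, -0.0, 0.0]
force: [-1.0, -0.3, 0.0]
opening: 0.0001
grasp_force: 0.0
lin [ 0.01 -0.1   1.45] twist 0.01 now [0.6549 0.0209 0.2363] phi -5.56 q7 -1.96 F [-1.  -0.3  0. ] t 20.625
0.00010443322231288641
```

View pics/c7.png

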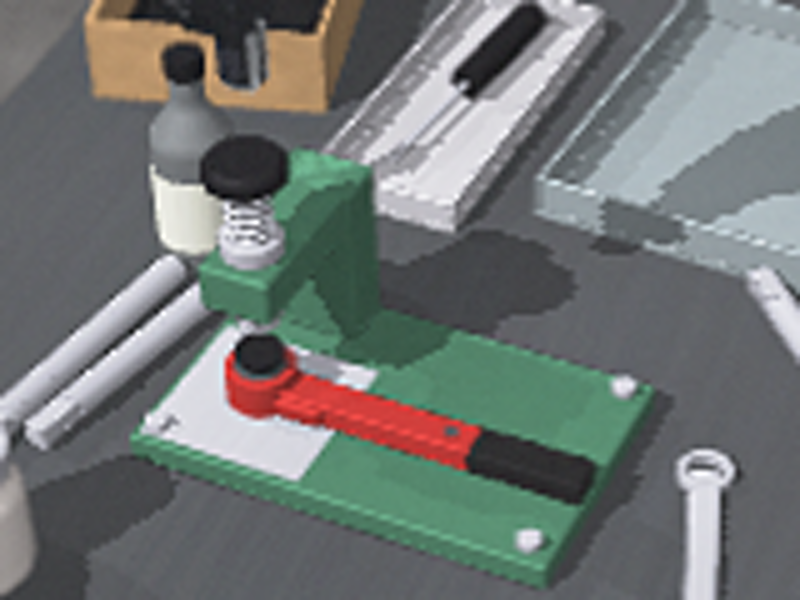

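The lever lies flat on the plate with its cap at (263,352) under the foot, and the head at (245,165) is free. The screwdriver lies in the tool tray. Now I'll press.

```bash
python3 -m inch '{"linear":[[0.01,-0.1,0.4],[0,0,0.4],[0,0,0.2],[0,0,0.2],[0,0,0.16],[0,0,0],[0,0,0]],"twist":[0,0,0,0,0,0,0]}'
python3 -m inch '{"linear":[[0,0,0.06],[0,0,0],[0,0,0]],"twist":[0,0,0]}'
python3 - <<'E'
from h import *
need([.656,.026,.163],-5.6)
E
```

```text
clock: 21.55
tcp_pos: [0.6559, 0.0259, 0.1681]
tool_rot: [0.999, -0.049, -0.001, -0.0]
force: [-4.1, 1.3, 7.6]
opening: 0.0003
grasp_force: 3.2
clock: 21.92
tcp_pos: [0.656, 0.0259, 0.1659]
tool_rot: [0.999, -0.049, -0.001, 0.0]
force: [-5.6, 1.7, 10.5]
opening: -0.0002
grasp_force: 4.8
lin [ 0.   -0.    0.06] twist 0.0 now [0.656  0.0259 0.1659] phi -5.59 q7 -2.0 F [-5.6  1.7 10.5] t 21.925
```

```bash
for i in 1; do python3 -m inch '{"linear":[[0,0,0.04],[0,0,0],[0,0,0]],"twist":[0,0,0]}'; done
python3 -m inch '{"linear":[[0,0,0.05],[0,0,0],[0,0,0]],"twist":[0,0,0]}'
python3 -m inch '{"linear":[[0,0,0.05],[0,0,0],[0,0,0]],"twist":[0,0,0]}'
```

```text
clock: 22.3
tcp_pos: [0.656, 0.0259, 0.1644]
tool_rot: [0.999, -0.049, -0.001, 0.0]
force: [-6.4, 0.3, 12.2]
opening: 0.0005
grasp_force: 6.0
clock: 22.68
tcp_pos: [0.656, 0.0259, 0.164]
tool_rot: [0.999, -0.049, -0.0, 0.0]
force: [-10.0, -0.0, 21.5]
opening: 0.0001
grasp_force: 10.8
clock: 23.05
tcp_pos: [0.6561, 0.0259, 0.1639]
tool_rot: [0.999, -0.049, 0.0, 0.001]
force: [-14.5, -0.9, 31.5]
opening: -0.0001
grasp_force: 16.1
```

```bash
python3 -m inch '{"linear":[[0,0,-0.3],[0,0,-0.6],[0,0,-0.7],[-0.6,0,0],[-0.9,0,0],[-0.5,0,0],[0,0,0]],"twist":[0,0,0,0,0,0,0]}' 0.6
python3 - <<'E'
from h import *
c=shot('side','side8.png'); P=cloud(c)
need([.5594,.0353,.0315],-5.6)
for x,y in((263,350),(263,354),(258,352),(268,352)): print(P[170+y//5,210+x//5].round(4))
a=c['frame'][170:290,210:370,::-1]; cv2.imwrite('pics/c8.png',cv2.resize(a,None,fx=5,fy=5,interpolation=cv2.INTER_CUBIC))
for o in levs(c): print([np.round(a,4) for a in o])
E
```

```text
clock: 23.92
tcp_pos: [0.556, 0.0348, 0.2376]
tool_rot: [0.999, -0.049, -0.0, 0.001]
force: [-0.3, -0.1, -0.7]
opening: 0.0514
grasp_force: 0.0
lin [ 0.04 -0.02  4.13] twist -0.0 now [0.5574 0.0346 0.2378] phi -5.62 q7 -1.98 F [ 0.6 -0.7 -0.1] t 23.975
[ 0.6729 -0.0033  0.0212]
[ 0.6729 -0.0033  0.0212]
[0.6652 0.0184 0.041 ]
[ 0.6723 -0.0085  0.0171]
[array([0.6071, 0.0209]), np.float64(19.0993), np.float64(-0.0164), np.float64(-0.1359), np.float64(0.124), np.float64(0.0598), np.int64(747)]
[array([0.5784, 0.3627]), np.float64(36.6835), np.float64(-0.0032), np.float64(-0.2018), np.float64(0.02), np.float64(0.0375), np.int64(110)]
[array([0.5092, 0.4718]), np.float64(45.71), np.float64(-0.0032), np.float64(-0.2019), np.float64(0.0212), np.float64(0.04), np.int64(141)]
```

View pics/c8.png

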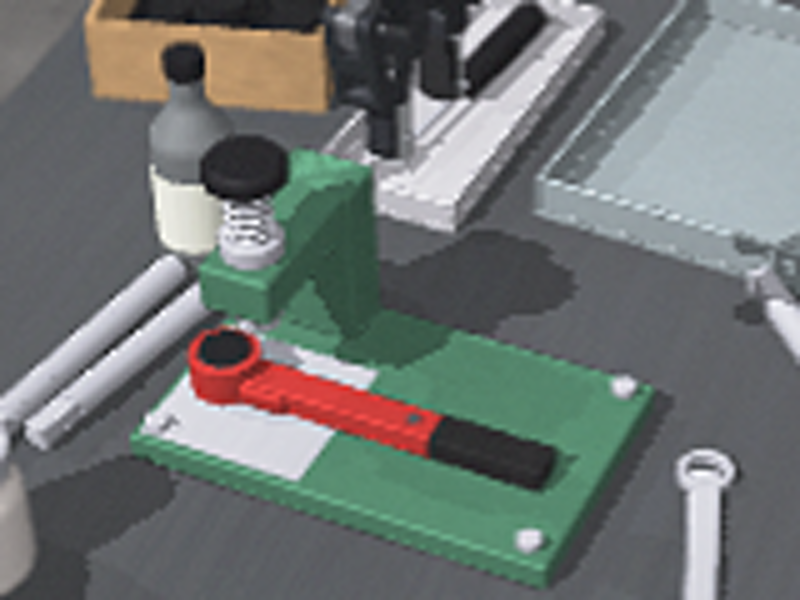

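The cap now sits down on the hub, but the lever itself has shifted; its hub is now at crop (225,348). I'll re-measure the grasp.

Run:
```python
from h import *
c=imaging.read_camera('side'); P=cloud(c)
h_,s_,v_=cv2.split(cv2.cvtColor(c['frame'],cv2.COLOR_RGB2HSV))
u0,v0=210,170
print('cap z',P[v0+66:v0+73,u0+42:u0+48,2].round(4).tolist()[::2])
g=lambda x,y,z: ray(c,210+(x+.5)/5-.5,170+(y+.5)/5-.5,z)[:2]
hub=g(225,350,.045); e=g(490,440,.034); bm=g(340,400,.034)
print(hub,bm,e,np.degrees(np.arctan2(*(hub-e)[::-1])),np.degrees(np.arctan2(*(hub-bm)[::-1])))
M=((h_<8)|(h_>172))&(s_>130)&(v_>60)&(P[...,2]>.031)&(P[...,2]<.0365)&(P[...,0]<.66)&(P[...,0]>.5)&(P[...,1]<.12)
Q=P[M][:,:2].astype(np.float32); l=cv2.fitLine(Q,cv2.DIST_HUBER,0,.001,.001).ravel(); print(len(Q),l,np.degrees(np.arctan2(l[1],l[0])))
```

```text
cap z [[0.042, 0.0471, 0.0443, 0.0446, 0.0412, 0.0431], [0.0438, 0.0451, 0.0434, 0.0429, 0.0424, 0.0436], [0.0452, 0.0449, 0.0456, 0.0442, 0.0454, 0.0434], [0.0413, 0.0449, 0.0418, 0.0467, 0.043, 0.0411]]
[0.68090474 0.02680169] [0.6087801 0.0340294] [0.51893103 0.03826952] -4.049815746071612 -5.722581754219829
184 [ 0.9961667  -0.08747511  0.60578924  0.03305967] -5.0183687
```

```bash
python3 -m inch '{"linear":[[0.18,-0.05,0.6],[0,0,0.9],[0,0,0.9],[0,0,0.9],[0,0,0.6],[0,0,0.22],[0,0,0],[0,0,0]],"twist":[0,0,0,0,0,0,0,0]}'
python3 -m inch '{"linear":[[0,0,0],[0,0,0],[0,0,0],[0,0,0],[0,0,0],[0,0,-0.2],[0,0,0]],"twist":[0,0,0,0,0,0,0]}' 0 70
python3 -m inch '{"linear":[[-0.4,0,0],[-0.7,0,0],[-0.7,0,0],[0,0,-0.5],[0,0,-0.8],[0,0,0]],"twist":[0,0,0,0,0,0]}'
python3 - <<'E'
from h import *
need([.3946,-.3954,.018],-7.8)
c=shot('side','side9.png')
a=c['frame'][100:340,200:520,::-1]; cv2.imwrite('pics/c9.png',cv2.resize(a,None,fx=2.5,fy=2.5,interpolation=cv2.INTER_CUBIC))
E
```

```text
clock: 25.02
tcp_pos: [0.5678, 0.0368, 0.033]
tool_rot: [0.999, -0.049, 0.001, -0.0]
force: [0.3, -0.1, 0.9]
opening: 0.0512
grasp_force: 0.0
clock: 25.9
tcp_pos: [0.5667, 0.0369, 0.0425]
tool_rot: [0.999, -0.049, 0.001, -0.0]
force: [0.1, 0.0, -2.6]
opening: 0.0199
grasp_force: 68.8
clock: 26.65
tcp_pos: [0.4788, 0.046, 0.1092]
tool_rot: [0.999, -0.049, 0.003, -0.0]
force: [-0.6, -0.7, -3.1]
opening: 0.0198
grasp_force: 68.9
lin [-0.82  8.95  1.81] twist 0.27 now [0.4788 0.046  0.1092] phi -5.61 q7 -2.11 F [-0.6 -0.7 -3.1] t 26.65
```

View pics/c9.png

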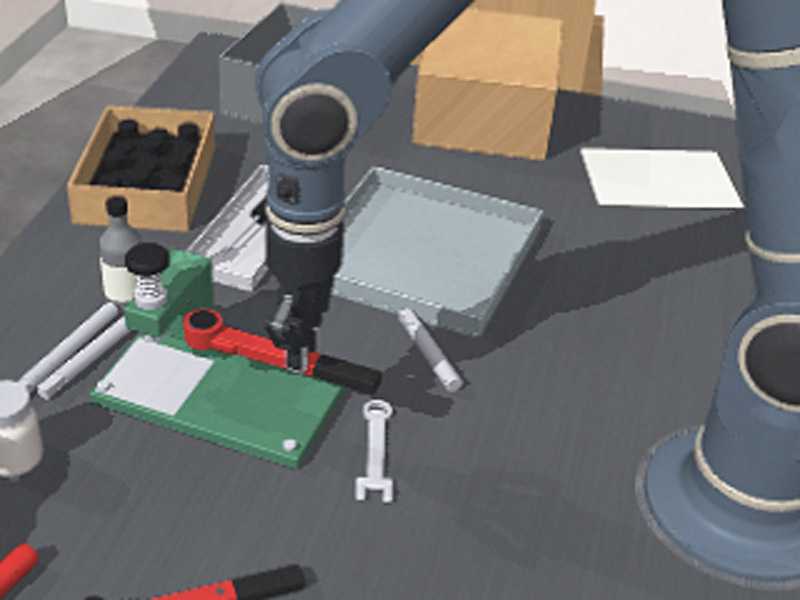

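The lever is held level in front of the press, cap home, and everything else has not moved. I'll carry it to the grey tray.

```bash
python3 -m inch '{"linear":[[-0.07,0.3,-0.7],[-0.05,0.6,-0.3],[-0.1,0.9,0],[-0.1,0.95,0],[-0.1,0.95,0],[-0.1,0.95,0],[-0.1,0.95,0],[-0.1,0.95,0]],"twist":[0,0,0,0,0,0,0,0]}'
python3 -m inch '{"linear":[[-0.05,0.9,0],[-0.05,0.8,0],[0,0.5,0],[0,0.2,0.5],[0,0,0.7],[0,0,0.4],[0,0,0],[0,0,0]],"twist":[0,0,0,0.27,0,0,0,0]}'
python3 - <<'E'
from h import *
need([.3946,-.3954,.018],-7.8)
c=shot('side','side10.png')
a=c['frame'][100:260,240:460,::-1]; cv2.imwrite('pics/c10.png',cv2.resize(a,None,fx=3.5,fy=3.5,interpolation=cv2.INTER_CUBIC))
E
```

```text
clock: 27.7
tcp_pos: [0.4074, -0.2779, 0.155]
tool_rot: [0.999, -0.049, -0.002, -0.001]
force: [0.8, 1.4, -3.4]
opening: 0.0199
grasp_force: 69.4
clock: 28.7
tcp_pos: [0.3924, -0.3958, 0.0766]
tool_rot: [0.998, -0.068, -0.0, -0.0]
force: [0.3, 0.3, -3.2]
opening: 0.0199
grasp_force: 69.4
lin [ 0.04 -0.01  1.17] twist 0.01 now [ 0.3924 -0.3958  0.0766] phi -7.76 q7 -1.18 F [ 0.3  0.3 -3.2] t 28.7
```

View pics/c10.png

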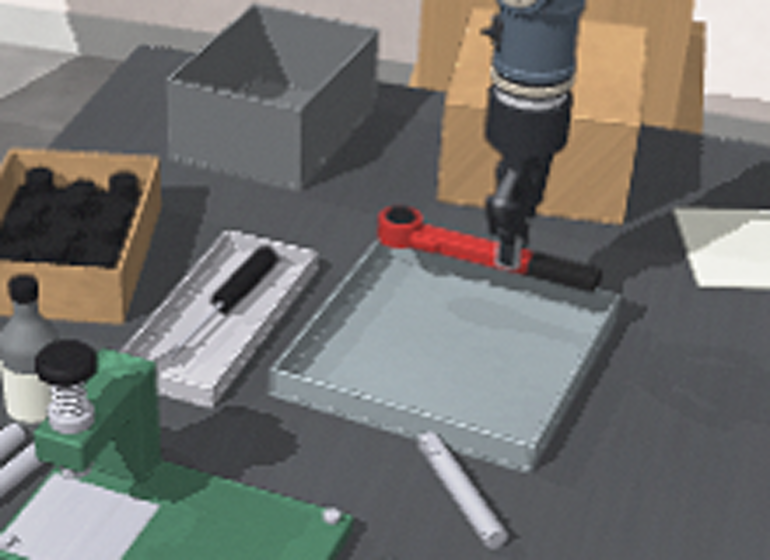

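The lever hangs level above the tray's far side, hub at crop (402,225), parallel to the far wall. I'll check the tray from this view as well.

Run:
```python
from h import *
c=imaging.read_camera('side')
g=lambda x,y,z: ray(c,240+(x+.5)/3.5-.5,100+(y+.5)/3.5-.5,z)[:2]
A,B,C=g(272,374,.03),g(533,447,.03),g(621,296,.03); D=A+C-B
print(A,B,C,(A+C)/2,np.linalg.norm(A-B),np.linalg.norm(B-C),np.degrees(np.arctan2(*(A-B)[::-1])))
h=g(402,216,.0766-.0132+.027); print('hub',h,np.hypot(*(h-sensors.sense()['tcp_pos'][:2])))
```

```text
[ 0.56810182 -0.19748141] [ 0.32569808 -0.17058301] [ 0.2895873  -0.42586164] [ 0.42884456 -0.31167153] 0.24389156387941954 0.2578200305240011 -6.3319368729377725
hub [ 0.50453457 -0.40015363] 0.11175481200039733
```

```bash
python3 -m inch '{"linear":[[0.04,-0.09,0.3],[0,0,0.4],[0,0,0.3],[0,0,0.12],[0,0,0.04],[0,0,0],[0,0,0]],"twist":[0,0,0,0,0,0,0]}'
python3 -m inch '{"linear":[[0,0,0],[0,0,0],[0,0,0],[0,0,-0.3],[0,0,-0.8],[0,0,-1],[0,0,-1],[0,0,-1]],"twist":[0,0,0,0,0,0,0,0]}' 0.5
python3 - <<'E'
from h import *
c=imaging.read_camera('side'); P=cloud(c)
for o in levs(c): print([np.round(a,4) for a in o])
for o in levers(c,P)[0]: print(o[1],o[2].round(),o[3].round(4),o[5].round(3),o[6].round(3))
need([.4972,.2992,.24],35.8)
E
```

```text
clock: 29.68
tcp_pos: [0.3954, -0.392, 0.0193]
tool_rot: [0.998, -0.068, 0.001, 0.0]
force: [0.1, 0.8, -0.2]
opening: 0.0197
grasp_force: 69.7
clock: 30.68
tcp_pos: [0.3949, -0.3915, 0.2267]
tool_rot: [0.998, -0.068, 0.001, 0.001]
force: [0.5, -1.6, 0.4]
opening: 0.0428
grasp_force: 0.0
[array([ 0.4681, -0.409 ]), np.float64(0.6716), np.float64(-0.0156), np.float64(-0.1703), np.float64(0.0959), np.float64(0.0346), np.int64(160)]
[array([0.5784, 0.3623]), np.float64(36.8905), np.float64(-0.0041), np.float64(-0.2004), np.float64(0.0202), np.float64(0.0371), np.int64(111)]
[array([0.5094, 0.4719]), np.float64(45.7408), np.float64(-0.0034), np.float64(-0.2013), np.float64(0.0212), np.float64(0.0382), np.int64(139)]
290 [366. 184.] [ 0.4574 -0.3911] [-0.995  0.095] 0.031
275 [136. 319.] [0.8537 0.365 ] [0.065 0.998] 0.059
415 [198. 333.] [0.6843 0.3569] [0.274 0.962] 0.029
335 [117. 343.] [0.8559 0.4415] [0.341 0.94 ] 0.058
646 [262. 345.] [0.5296 0.3336] [-0.773 -0.634] 0.026
453 [ 95. 369.] [0.8619 0.5202] [-0.75  -0.661] 0.06
771 [270. 389.] [0.4674 0.4366] [0.665 0.746] 0.037
lin [  0.09 -14.    -0.24] twist -5.45 now [ 0.398  -0.3939  0.2339] phi -7.77 q7 -1.11 F [ 0.9 -0.2  5.2] t 30.725
```

```bash
python3 -m inch '{"linear":[[0,0,0],[0,0,0],[0,0,0],[0,0,0],[0,0,0],[0,0,0]],"twist":[-1,-1,-1,-1,-1,-0.4]}' 0.6
python3 -m inch '{"linear":[[0.4,-0.4,0],[0.7,-0.74,0],[0.8,-0.84,0],[0.8,-0.84,0],[0.8,-0.84,0],[0.8,-0.84,0],[0.8,-0.84,0],[0.8,-0.84,0]],"twist":[0,0,0,0,0,0,0,0]}'
python3 -m inch '{"linear":[[0.8,-0.84,0],[0.8,-0.84,0],[0.8,-0.84,0],[0.8,-0.84,0],[0.5,-0.6,0],[0,0,0],[0,0,0]],"twist":[0,0,0,0,0,0,0]}'
python3 - <<'E'
from h import *
need([.4968,.3009,.0125],35.5)
E
```

```text
clock: 31.48
tcp_pos: [0.3949, -0.3916, 0.2246]
tool_rot: [0.952, 0.305, 0.0, 0.0]
force: [-0.3, -0.5, 0.0]
opening: 0.051
grasp_force: 0.0
clock: 32.48
tcp_pos: [0.4563, 0.0328, 0.2248]
tool_rot: [0.953, 0.304, 0.001, 0.001]
force: [0.2, -0.1, 0.1]
opening: 0.0514
grasp_force: 0.0
clock: 33.35
tcp_pos: [0.4922, 0.2988, 0.2239]
tool_rot: [0.953, 0.304, -0.0, 0.001]
force: [0.2, -1.0, -0.7]
opening: 0.0512
grasp_force: 0.0
lin [0.1  0.01 4.23] twist -0.01 now [0.4922 0.2988 0.2239] phi 35.4 q7 -1.88 F [ 0.2 -1.  -0.7] t 33.35
```

```bash
python3 -m inch '{"linear":[[0.1,0,0.6],[0,0,0.9],[0,0,0.9],[0,0,0.9],[0,0,0.6],[0,0,0.3],[0,0,0.02],[0,0,0]],"twist":[0,0,0,0,0,0,0,0]}'
python3 -m inch '{"linear":[[0,0,0],[0,0,0],[0,0,0],[0,0,0],[0,0,0]],"twist":[0,0,0,0,0]}' 0 60
python3 -m inch '{"linear":[[0,0,-0.2],[0,0,-0.6],[0,0,-0.8],[0,0,-0.4],[0,0,0],[0,0,0]],"twist":[0,0,1,1,1,1]}'
cat >> h.py <<'E'
def heldcap(c,r0=.1):
    s=sensors.sense(); P=cloud(c); v=c['frame'].max(-1); p=s['tcp_pos']; R=Ro.from_quat(s['tool_rot']).as_matrix(); e=p+R[:,0]*r0
    M=(v<80)&(np.linalg.norm(P[...,:2]-e[:2],axis=-1)<.035)&(P[...,2]>p[2]-.0132+.026)&(P[...,2]<p[2]-.0132+.042)
    Q=P[M]; m=Q.mean(0); vv,uu=np.nonzero(M); b=ray(c,uu.mean(),vv.mean(),np.median(Q[:,2])); print('cap',len(Q),m.round(4),b.round(4),'dist',np.hypot(*(b-p)[:2]).round(4),'zrel',(np.median(Q[:,2])-p[2]).round(4))
E
python3 - <<'E'
from h import *
c=imaging.read_camera('side'); heldcap(c)
need([.5594,.0353,.0425],-5.6)
E
```

```text
clock: 34.35
tcp_pos: [0.4972, 0.3028, 0.0141]
tool_rot: [0.953, 0.304, 0.001, -0.0]
force: [0.7, 0.6, 0.1]
opening: 0.0513
grasp_force: 0.0
clock: 34.98
tcp_pos: [0.4968, 0.3032, 0.0141]
tool_rot: [0.953, 0.304, 0.001, -0.0]
force: [-0.7, -1.2, 7.0]
opening: 0.02
grasp_force: 60.4
clock: 35.72
tcp_pos: [0.4956, 0.3019, 0.1129]
tool_rot: [1.0, 0.028, -0.0, 0.0]
force: [-0.6, 0.3, -5.3]
opening: 0.0203
grasp_force: 59.5
cap 106 [0.5956 0.3089 0.1307] [0.5955 0.309  0.1308] dist 0.1003 zrel 0.018
lin [1.   5.39 1.41] twist 1.08 now [0.4955 0.3018 0.1127] phi 3.0 q7 -2.46 F [-0.2 -0.3 -4.9] t 35.775
```

```bash
python3 -m inch '{"linear":[[0.1,0.5,0],[0.2,0.8,0],[0.2,0.9,0],[0.2,0.8,0],[0,0,0.5],[0,0,0.6],[0,0,0.3],[0,0,0]],"twist":[0,0,0,0,1,0.08,0,0]}'
python3 - <<'E'
from h import *
need([.5594,.0353,.0425],-5.6)
E
```

```text
clock: 36.78
tcp_pos: [0.5391, 0.1548, 0.0418]
tool_rot: [0.999, -0.045, -0.001, 0.0]
force: [-0.7, -0.4, -4.5]
opening: 0.0202
grasp_force: 59.5
lin [ 0.62  2.34 -0.01] twist 0.06 now [0.5391 0.1548 0.0418] phi -5.13 q7 -2.38 F [-0.7 -0.4 -4.5] t 36.775
```

```bash
python3 -m inch '{"linear":[[0.18,0.6,0],[0.2,0.8,0],[0.15,0.6,0],[0.05,0.3,0],[0,0.04,0],[0,0,0],[0,0,0]],"twist":[0,0,0.06,0,0,0,0]}'
python3 -m inch '{"linear":[[0,0,0.1],[0,0,0.08],[0,0,0]],"twist":[0,0,0]}'
python3 - <<'E'
from h import *
c=imaging.read_camera('side'); heldcap(c)
need([.558,.0353,.032],-5.6)
E
```

```text
clock: 37.65
tcp_pos: [0.5581, 0.0377, 0.043]
tool_rot: [0.999, -0.048, 0.0, -0.0]
force: [-0.3, -0.2, -4.1]
opening: 0.0202
grasp_force: 59.6
clock: 38.02
tcp_pos: [0.558, 0.036, 0.0333]
tool_rot: [0.999, -0.049, -0.0, -0.0]
force: [0.0, -0.0, -4.5]
opening: 0.0199
grasp_force: 59.7
cap 61 [0.6574 0.0295 0.0519] [0.6575 0.0293 0.0518] dist 0.0996 zrel 0.0182
lin [0.   0.01 0.03] twist -0.01 now [0.5581 0.0359 0.0335] phi -5.68 q7 -2.18 F [-0.1 -0.4 -4.4] t 38.075
```

```bash
python3 -m inch '{"linear":[[0,0,0.03],[0,0,0],[0,0,0],[0,0,-0.3],[0,0,-0.9],[0,0,-1],[0,0,-1],[0,0,-0.9]],"twist":[0,0,0,0,0,0,0,0]}' 0.55
python3 -m inch '{"linear":[[0.6,0,0],[0.8,0,0],[0.5,0,0],[0.07,0,0],[0,0,0.1],[0,0,0.1],[0,0,0]],"twist":[0,0,0,0,0,0,0]}' 0
python3 - <<'E'
from h import *
need([.656,.026,.164],-5.6); print(sensors.sense()['opening'])
E
```

```text
clock: 39.08
tcp_pos: [0.5583, 0.036, 0.2406]
tool_rot: [0.999, -0.05, 0.001, -0.0]
force: [0.9, -0.4, -0.0]
opening: 0.0466
grasp_force: 0.0
clock: 39.95
tcp_pos: [0.6552, 0.026, 0.2269]
tool_rot: [0.999, -0.049, -0.001, 0.0]
force: [0.4, 0.8, 0.2]
opening: -0.0003
grasp_force: 0.0
lin [ 0.02 -0.    1.26] twist -0.01 now [0.6552 0.026  0.2269] phi -5.67 q7 -2.01 F [0.4 0.8 0.2] t 39.95
-0.0002863590149960215
```

```bash
python3 -m inch '{"linear":[[0.02,0,0.4],[0,0,0.3],[0,0,0.2],[0,0,0.2],[0,0,0.1],[0,0,0.06],[0,0,0.05],[0,0,0]],"twist":[0,0,0,0,0,0,0,0]}'
python3 -m inch '{"linear":[[0,0,0.05],[0,0,0],[0,0,0.03],[0,0,0]],"twist":[0,0,0,0]}'
```

```text
clock: 40.95
tcp_pos: [0.6568, 0.0257, 0.1645]
tool_rot: [0.999, -0.05, -0.0, 0.001]
force: [-7.3, -2.7, 16.8]
opening: 0.0005
grasp_force: 8.4
clock: 41.45
tcp_pos: [0.657, 0.0258, 0.1643]
tool_rot: [0.999, -0.05, 0.001, 0.002]
force: [-13.9, -3.9, 33.1]
opening: 0.0001
grasp_force: 16.9
```

```bash
python3 -m inch '{"linear":[[0,0,-0.3],[0,0,-0.6],[0,0,-0.7],[-0.6,0,0],[-0.9,0,0],[-0.5,0,0],[0,0,0]],"twist":[0,0,0,0,0,0,0]}' 0.6
cat >> h.py <<'E'
def onplate(c,zb=.018,xr=(.42,.72),yr=(-.06,.12)):
    P=cloud(c); h,s,v=cv2.split(cv2.cvtColor(c['frame'],cv2.COLOR_RGB2HSV))
    box=(P[...,0]>xr[0])&(P[...,0]<xr[1])&(P[...,1]>yr[0])&(P[...,1]<yr[1])
    red=((h<8)|(h>172))&(s>130)&(v>60)&box
    M=red&(P[...,2]>zb+.013)&(P[...,2]<zb+.0185); Q=P[M][:,:2].astype(np.float32); l=cv2.fitLine(Q,cv2.DIST_HUBER,0,.001,.001).ravel()
    cap=(v<75)&(s<140)&box&(P[...,2]>zb+.0235)&(P[...,2]<zb+.042)
    n,L,st,ce=cv2.connectedComponentsWithStats(cap.astype(np.uint8))
    r=[ (st[i,4],ray(c,*ce[i],np.median(P[L==i][:,2]))) for i in range(1,n) if st[i,4]>20]
    print('bar',len(Q),l[2:].round(4),'yaw',np.degrees(np.arctan(l[1]/l[0])).round(2)); [print('cap',a,b.round(4)) for a,b in r]
    rr=P[red]; print('red x',np.percentile(rr[:,0],[1,99]).round(4))
E
python3 - <<'E'
from h import *
c=imaging.read_camera('side'); onplate(c); need([.558,.0353,.032],-5.6)
for o in levs(c): print([np.round(a,4) for a in o])
E
```

```text
clock: 42.32
tcp_pos: [0.5564, 0.036, 0.2376]
tool_rot: [0.999, -0.049, -0.0, 0.0]
force: [1.5, 0.6, 0.8]
opening: 0.0515
grasp_force: 0.0
bar 216 [0.5905 0.0376] yaw -1.88
cap 48 [0.657  0.0283 0.0437]
red x [0.528  0.6741]
lin [0.   0.01 4.11] twist -0.01 now [0.5578 0.0357 0.2377] phi -5.68 q7 -2.01 F [-0.  -0.4 -0.1] t 42.375
[array([ 0.4703, -0.4059]), np.float64(-6.4385), np.float64(-0.0117), np.float64(-0.1736), np.float64(0.0765), np.float64(0.0351), np.int64(168)]
[array([0.5868, 0.0241]), np.float64(13.0211), np.float64(-0.0041), np.float64(-0.1415), np.float64(0.1392), np.float64(0.0599), np.int64(767)]
[array([0.5095, 0.472 ]), np.float64(45.7214), np.float64(-0.0036), np.float64(-0.2018), np.float64(0.0213), np.float64(0.038), np.int64(142)]
```

```bash
python3 -m inch '{"linear":[[0,0,0.7],[0,0,0.9],[0,0,0.9],[0,0,0.9],[0,0,0.5],[0,0,0.2],[0,0,0],[0,0,0]],"twist":[0,0,0,0,0,0,0,0]}'
python3 -m inch '{"linear":[[0,0,0],[0,0,0],[0,0,0],[0,0,0],[0,0,0],[0,0,-0.2],[0,0,0]],"twist":[0,0,0,0,0,0,0]}' 0 70
python3 -m inch '{"linear":[[-0.4,0,0],[-0.7,0,0],[-0.7,0,0],[0,0,-0.6],[0,0,-0.9],[0,0.2,-0.8],[0,0,0]],"twist":[0,0,0,0,0,0,0]}'
python3 - <<'E'
from h import *
c=imaging.read_camera('side'); heldcap(c)
need([.4205,-.3195,.0185],-7.8)
E
```

```text
clock: 43.38
tcp_pos: [0.559, 0.036, 0.0338]
tool_rot: [0.999, -0.05, 0.001, -0.0]
force: [-0.5, 0.2, -0.1]
opening: 0.0511
grasp_force: 0.0
clock: 44.25
tcp_pos: [0.5577, 0.0357, 0.0432]
tool_rot: [0.999, -0.05, 0.0, 0.0]
force: [0.8, 0.1, -4.6]
opening: 0.0195
grasp_force: 69.1
clock: 45.12
tcp_pos: [0.4689, 0.0343, 0.1601]
tool_rot: [0.999, -0.051, 0.003, 0.0]
force: [0.4, 0.3, -4.9]
opening: 0.0197
grasp_force: 69.3
cap 7 [0.5631 0.032  0.172 ] [0.5632 0.0318 0.1718] dist 0.0959 zrel 0.0135
lin [-0.23  7.13  2.8 ] twist 0.26 now [0.4673 0.0344 0.1582] phi -5.76 q7 -2.06 F [-0.6  0.5 -5.8] t 45.175
```

```bash
python3 -m inch '{"linear":[[0,0.5,0],[-0.03,0.9,0],[-0.04,0.95,0],[-0.04,0.95,0],[-0.04,0.95,0],[-0.04,0.95,0],[-0.04,0.95,0],[0,0.6,0]],"twist":[0,0,0,0,0,0,0,0]}'
python3 -m inch '{"linear":[[0,0.3,0.3],[0,0.08,0.6],[0,0,0.6],[0,0,0.2],[0,0,0],[0,0,0]],"twist":[0,0.26,0,0,0,0]}'
python3 - <<'E'
from h import *
need([.4205,-.3195,.0185],-7.8)
E
```

```text
clock: 46.18
tcp_pos: [0.42, -0.3015, 0.1551]
tool_rot: [0.999, -0.051, -0.002, -0.001]
force: [0.5, 0.4, -4.5]
opening: 0.0196
grasp_force: 69.4
clock: 46.92
tcp_pos: [0.4213, -0.3187, 0.0735]
tool_rot: [0.998, -0.067, 0.001, 0.0]
force: [-0.0, -0.6, -4.8]
opening: 0.0198
grasp_force: 69.3
lin [-0.01  0.02  1.1 ] twist 0.01 now [ 0.4213 -0.3187  0.0735] phi -7.73 q7 -1.4 F [-0.  -0.6 -4.8] t 46.925
```

```bash
python3 -m inch '{"linear":[[0,0.02,0.3],[0,0,0.4],[0,0,0.26],[0,0,0.1],[0,0,0.04],[0,0,0],[0,0,0]],"twist":[0,0,0,0,0,0,0]}'
python3 -m inch '{"linear":[[0,0,0],[0,0,0],[0,0,0],[0,0,-0.3],[0,0,-0.8],[0,0,-1],[0,0,-1],[0,0,-1]],"twist":[0,0,0,0,0,0,0,0]}' 0.5
python3 -m inch '{"linear":[[0,0,0],[0,0,0],[0,0,0],[0,0,0],[0,0,0],[0,0,0],[0,0,0],[0,0,0]],"twist":[-1,-1,-1,-1,-1,-1,-0.5,0]}' 0.6
python3 - <<'E'
from h import *
c=imaging.read_camera('side')
for o in levs(c): print([np.round(a,4) for a in o])
need([.4387,.3984,.0125],44.5)
E
```

```text
clock: 47.8
tcp_pos: [0.4196, -0.3196, 0.02]
tool_rot: [0.998, -0.068, -0.001, 0.0]
force: [-7.0, 3.3, 15.8]
opening: 0.0197
grasp_force: 71.8
clock: 48.8
tcp_pos: [0.4202, -0.3196, 0.2255]
tool_rot: [0.998, -0.068, 0.001, 0.0]
force: [0.9, -0.9, -0.6]
opening: 0.0429
grasp_force: 0.0
clock: 49.8
tcp_pos: [0.4202, -0.3197, 0.2235]
tool_rot: [0.927, 0.376, 0.0, 0.0]
force: [-0.2, -0.0, -0.3]
opening: 0.0513
grasp_force: 0.0
[array([ 0.4893, -0.3862]), np.float64(3.4266), np.float64(-0.0218), np.float64(-0.1906), np.float64(0.08), np.float64(0.0355), np.int64(203)]
[array([ 0.4891, -0.3257]), np.float64(72.2182), np.float64(-0.0468), np.float64(-0.1475), np.float64(0.1403), np.float64(0.0355), np.int64(285)]
[array([0.5093, 0.472 ]), np.float64(45.7451), np.float64(-0.0035), np.float64(-0.2015), np.float64(0.0212), np.float64(0.0378), np.int64(142)]
lin [ 10.27 -10.05   4.21] twist -0.04 now [ 0.4203 -0.3198  0.2235] phi 44.16 q7 -0.44 F [0.  0.2 0.8] t 49.85
```

```bash
python3 -m inch '{"linear":[[1,-0.6,0],[1,-0.6,0],[1,-0.6,0],[0.8,-0.85,0],[0.8,-0.85,0],[0.8,-0.85,0],[0.8,-0.85,0],[0.8,-0.85,0]],"twist":[0,0,0,0,0,0,0,0]}'
python3 -m inch '{"linear":[[0.8,-0.85,0],[0.8,-0.85,0],[0.8,-0.85,0],[0.44,-0.73,0],[0.43,-0.72,0],[0,0,0.3],[0,0,0.3],[0,0,0]],"twist":[0,0,0,0,0,0,0,0]}'
python3 - <<'E'
from h import *
need([.4387,.3984,.0125],44.5)
E
```

```text
clock: 50.85
tcp_pos: [0.46, 0.1428, 0.2234]
tool_rot: [0.927, 0.376, 0.001, 0.001]
force: [1.5, 0.0, 0.4]
opening: 0.0512
grasp_force: 0.0
clock: 51.85
tcp_pos: [0.4381, 0.3959, 0.1909]
tool_rot: [0.927, 0.375, -0.002, 0.001]
force: [-0.4, -0.2, -0.5]
opening: 0.0512
grasp_force: 0.0
lin [ 0.06 -0.03  3.57] twist -0.05 now [0.4381 0.3959 0.1909] phi 44.08 q7 -1.98 F [-0.4 -0.2 -0.5] t 51.85
```

```bash
python3 -m inch '{"linear":[[0.06,-0.03,0.6],[0,0,0.9],[0,0,0.9],[0,0,0.7],[0,0,0.35],[0,0,0.12],[0,0,0],[0,0,0]],"twist":[0,0,0,0,0,0,0,0]}'
python3 -m inch '{"linear":[[0,0,0],[0,0,0],[0,0,0],[0,0,0],[0,0,0]],"twist":[0,0,0,0,0]}' 0 60
python3 -m inch '{"linear":[[0,0,-0.2],[0,0,-0.6],[0,0,-0.8],[0,0,-0.4],[0,0,0],[0,0,0]],"twist":[0,0,0,0,0,0]}'
python3 - <<'E'
from h import *
c=imaging.read_camera('side'); heldcap(c)
need([.54,.155,.11],-5.6)
E
```

```text
clock: 52.85
tcp_pos: [0.4395, 0.4023, 0.0156]
tool_rot: [0.926, 0.376, 0.001, -0.0]
force: [-1.1, 0.0, -0.6]
opening: 0.0513
grasp_force: 0.0
clock: 53.48
tcp_pos: [0.4391, 0.4021, 0.0152]
tool_rot: [0.926, 0.377, 0.001, -0.0]
force: [-0.6, -1.8, 5.7]
opening: 0.0202
grasp_force: 60.2
clock: 54.22
tcp_pos: [0.4383, 0.4004, 0.1128]
tool_rot: [0.926, 0.376, -0.001, 0.001]
force: [0.0, 0.0, -4.7]
opening: 0.0201
grasp_force: 59.3
cap 147 [0.5092 0.4702 0.13  ] [0.5092 0.4702 0.13  ] dist 0.0995 zrel 0.0175
lin [-1.96  4.94  0.06] twist 6.23 now [0.4382 0.4004 0.1125] phi 44.22 q7 -2.06 F [-0.6 -0.7 -2.9] t 54.275
```

```bash
python3 -m inch '{"linear":[[-0.2,0.5,0],[-0.38,0.95,0],[-0.38,0.95,0],[-0.4,0.95,0],[-0.4,0.95,0],[-0.2,0.6,0],[0,0,0],[0,0,0]],"twist":[0,0,0,0,0,0,1,1]}'
python3 -m inch '{"linear":[[0,0,0.2],[0,0,0.4],[0,0,0.5],[0,0,0.3],[0,0,0],[0,0,0]],"twist":[1,1,1,1,0.23,0]}'
python3 - <<'E'
from h import *
need([.558,.0353,.0435],-5.6)
E
```

```text
clock: 55.28
tcp_pos: [0.5389, 0.1566, 0.1127]
tool_rot: [0.971, 0.241, -0.001, -0.0]
force: [0.2, 0.3, -3.0]
opening: 0.0202
grasp_force: 59.4
clock: 56.02
tcp_pos: [0.5395, 0.1581, 0.0443]
tool_rot: [0.999, -0.048, -0.0, -0.0]
force: [0.6, -0.2, -3.1]
opening: 0.0202
grasp_force: 59.5
lin [0.6  2.41 0.01] twist 0.01 now [0.5395 0.1581 0.0443] phi -5.5 q7 -2.41 F [ 0.6 -0.2 -3.1] t 56.025
```

```bash
python3 -m inch '{"linear":[[0.15,0.6,0],[0.2,0.8,0],[0.15,0.6,0],[0.08,0.35,0],[0.02,0.06,0],[0,0,0],[0,0,0.1],[0,0,0.08]],"twist":[0,0,0,0,0,0,0,0]}'
python3 -m inch '{"linear":[[0,0,0.02],[0,0,0]],"twist":[0,0]}'
python3 - <<'E'
from h import *
c=imaging.read_camera('side'); heldcap(c)
need([.558,.0353,.0332],-5.6)
E
```

```text
clock: 57.02
tcp_pos: [0.5572, 0.036, 0.0349]
tool_rot: [0.999, -0.048, -0.0, -0.0]
force: [-0.6, 0.2, -2.9]
opening: 0.0199
grasp_force: 59.5
clock: 57.28
tcp_pos: [0.5575, 0.0352, 0.0342]
tool_rot: [0.999, -0.049, -0.0, -0.0]
force: [-0.9, -0.8, -3.0]
opening: 0.0202
grasp_force: 59.5
cap 59 [0.6554 0.0287 0.0516] [0.6551 0.0292 0.0521] dist 0.0977 zrel 0.0178
lin [ 0.01 -0.01  0.02] twist 0.0 now [0.5576 0.0351 0.0343] phi -5.6 q7 -2.2 F [ 1.3 -0.6 -3. ] t 57.325
```

```bash
python3 -m inch '{"linear":[[0.02,0,0.02],[0,0,0],[0,0,0],[0,0,-0.3],[0,0,-0.9],[0,0,-1],[0,0,-1],[0,0,-0.9]],"twist":[0,0,0,0,0,0,0,0]}' -
python3 -m inch '{"linear":[[0,0,0]],"twist":[0]}' -
python3 - <<'E'
from h import *
need([.656,.026,.164],-5.6); print(sensors.sense()['opening'])
E
```

```text
clock: 58.32
tcp_pos: [0.558, 0.0349, 0.2408]
tool_rot: [0.999, -0.049, 0.0, 0.0]
force: [0.8, 0.4, -4.5]
opening: 0.0195
grasp_force: 61.4
clock: 58.45
tcp_pos: [0.5598, 0.0356, 0.2425]
tool_rot: [0.999, -0.049, 0.003, -0.0]
force: [-0.2, 0.2, -5.4]
opening: 0.0194
grasp_force: 60.9
lin [1.92 0.   1.58] twist -0.0 now [0.5598 0.0356 0.2425] phi -5.61 q7 -2.02 F [-0.2  0.2 -5.4] t 58.45
0.019363509084541174
```

I left out the opening value, so the lever was lifted while still gripped. I need to look at it before going on.

Run:
```python
from h import *
import pickle
c=shot('side','sideX.png'); pickle.dump(c,open('sideX.pkl','wb'))
a=c['frame'][110:290,200:440,::-1]; cv2.imwrite('pics/cX.png',cv2.resize(a,None,fx=3.3,fy=3.3,interpolation=cv2.INTER_CUBIC))
P=cloud(c); heldcap(c)
h,s,v=cv2.split(cv2.cvtColor(c['frame'],cv2.COLOR_RGB2HSV)); M=((h<8)|(h>172))&(s>130)&(v>60)&(P[...,2]>.06)&(P[...,0]<.75)&(P[...,1]<.2)&(P[...,0]>.3); Q=P[M]
vv,uu=np.nonzero(M); print(len(Q),Q.min(0),Q.max(0)); A=np.polyfit(Q[:,0],Q[:,2],1); print(A)
```

```text
cap 0 [nan nan nan] [nan nan nan] dist nan zrel nan
326 [0.5250427  0.02025528 0.15172208] [0.6381594  0.0549917  0.26896487]
[-0.93617097  0.7515128 ]h.py:56: RuntimeWarning: Mean of empty slice.
  Q=P[M]; m=Q.mean(0); vv,uu=np.nonzero(M); b=ray(c,uu.mean(),vv.mean(),np.median(Q[:,2])); print('cap',len(Q),m.round(4),b.round(4),'dist',np.hypot(*(b-p)[:2]).round(4),'zrel',(np.median(Q[:,2])-p[2]).round(4))
  ret = um.true_divide(
  ret = ret.dtype.type(ret / rcount)
  return _methods._mean(a, axis=axis, dtype=dtype,
```

View pics/cX.png

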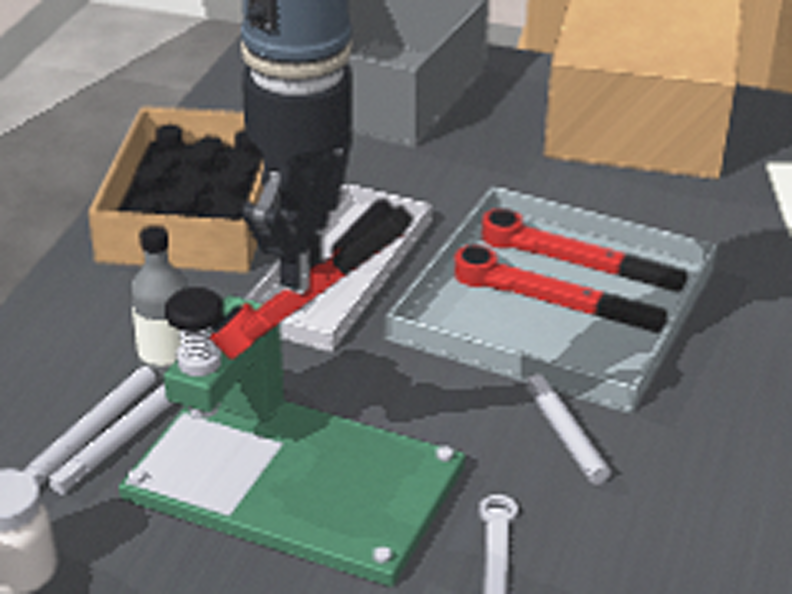

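The third lever has pitched about 43° nose-down in the grip (red bar from (225,345) to (340,270)). The press, screwdriver and the two finished levers in the tray are fine. I'll back out and level the lever by lowering its nose onto clear bench with a light grip.

```bash
python3 -m inch '{"linear":[[-0.3,0,0],[-0.6,0,-0.2],[-0.6,0,0],[0,-0.5,0],[0,-0.9,0],[0,-0.95,0],[0,-0.95,0],[0,-0.8,0]],"twist":[0,0,0,0,0,0,0,0]}' - 60
python3 -m inch '{"linear":[[0.1,-0.4,0],[0,-0.1,0.3],[0,0,0.6],[0,0,0.6],[0,0,0.4],[0,0,0],[0,0,0]],"twist":[0,0,0,0,0,0,0]}'
cat >> h.py <<'E'
def pitch(c):
    s=sensors.sense();p=s['tcp_pos'];P=cloud(c); h,sa,v=cv2.split(cv2.cvtColor(c['frame'],cv2.COLOR_RGB2HSV)); M=((h<8)|(h>172))&(sa>130)&(v>60)&(np.linalg.norm(P[...,:2]-p[:2],axis=-1)<.14)&(P[...,2]>.003)
    R=Ro.from_quat(s['tool_rot']).as_matrix(); Q=P[M]-p; a=Q@R[:,0]; b=-Q@R[:,2]; lat=Q@R[:,1]; k=(a<.07)&(a>-.03)
    A=np.polyfit(a[k],b[k],1); print('pitch deg',np.degrees(np.arctan(A[0])).round(1),'z at grip',A[1].round(4),'a',a.min().round(3),a.max().round(3),'zmin',P[M][:,2].min().round(4),'yaw dev',np.degrees(np.arctan(np.polyfit(a[k],lat[k],1)[0])).round(1))
E
python3 - <<'E'
from h import *
pitch(imaging.read_camera('side')); need([.48,.27,.1],-5.6)
E
```

```text
clock: 59.5
tcp_pos: [0.5021, 0.2473, 0.2464]
tool_rot: [0.999, -0.048, -0.002, 0.001]
force: [0.8, -0.3, -3.7]
opening: 0.0191
grasp_force: 60.8
clock: 60.38
tcp_pos: [0.5118, 0.2707, 0.154]
tool_rot: [0.999, -0.049, 0.001, -0.0]
force: [0.4, -0.4, -3.6]
opening: 0.0189
grasp_force: 60.9
pitch deg -41.7 z at grip -0.0141 a -0.038 0.081 zmin 0.0712 yaw dev -2.5
lin [-0.64  0.08  1.09] twist -0.0 now [0.512  0.2709 0.1544] phi -5.62 q7 -2.56 F [-0.1 -0.1 -3.2] t 60.425
```

```bash
python3 -m inch '{"linear":[[-0.4,0,0.4],[0,0,0.5],[0,0,0.3],[0,0,0],[-0.1,0,0.2],[-0.1,0,0.2],[0,0,0]],"twist":[0,0,0,0,0,0,0]}' - 25
python3 -m inch '{"linear":[[-0.1,0,0.2],[-0.08,0,0.2],[-0.05,0,0.2],[0,0,0.1],[0,0,0]],"twist":[0,0,0,0,0]}'
python3 - <<'E'
from h import *
pitch(imaging.read_camera('side')); need([.48,.27,.013],-5.6)
E
```

```text
clock: 61.3
tcp_pos: [0.4801, 0.275, 0.0743]
tool_rot: [0.999, -0.048, -0.0, -0.0]
force: [-5.0, -0.1, 5.2]
opening: 0.0193
grasp_force: 60.0
clock: 61.92
tcp_pos: [0.4701, 0.2749, 0.0384]
tool_rot: [0.999, -0.049, 0.0, -0.0]
force: [-4.8, -0.8, 3.3]
opening: 0.0193
grasp_force: 65.6
pitch deg -11.9 z at grip -0.0035 a -0.073 0.116 zmin 0.0032 yaw dev -0.9
lin [0.21 0.08 0.51] twist -0.0 now [0.4701 0.2749 0.0385] phi -5.61 q7 -2.64 F [-4.7  0.1  4.3] t 61.975
```

```bash
python3 -m inch '{"linear":[[0.05,0,0.15],[0.05,0,0.12],[0,0,0.08],[0,0,0]],"twist":[0,0,0,0]}'
python3 -m inch '{"linear":[[0,0,0.06],[0,0,0.04],[0,0,0]],"twist":[0,0,0]}'
python3 - <<'E'
from h import *
pitch(imaging.read_camera('side')); need([.48,.27,.013],-5.6)
E
```

```text
clock: 62.48
tcp_pos: [0.4756, 0.2737, 0.0204]
tool_rot: [0.999, -0.049, 0.0, 0.0]
force: [-1.0, 0.1, 1.2]
opening: 0.019
grasp_force: 66.4
clock: 62.85
tcp_pos: [0.4755, 0.2738, 0.0191]
tool_rot: [0.999, -0.049, 0.001, 0.001]
force: [-9.1, -5.3, 29.8]
opening: 0.0191
grasp_force: 69.7
pitch deg -2.4 z at grip -0.0033 a -0.075 0.118 zmin 0.0031 yaw dev -1.5
lin [0.1  0.07 0.12] twist -0.01 now [0.4755 0.2738 0.0191] phi -5.65 q7 -2.64 F [-9.  -6.5 29. ] t 62.9
```

```bash
python3 -m inch '{"linear":[[0,0,0],[0,0,0],[0,0,-0.2],[0,0,0]],"twist":[0,0,0,0]}' 0.6 60
python3 -m inch '{"linear":[[0.05,0,0.2],[0,0,0.06],[0,0,0],[0,0,0]],"twist":[0,0,0,0]}' 0.6
python3 -m inch '{"linear":[[0,0,0],[0,0,0],[0,0,0],[0,0,0],[0,0,0]],"twist":[0,0,0,0,0]}' 0 60
python3 -m inch '{"linear":[[0,0,-0.2],[0,0,-0.6],[0,0,-0.8],[0,0,-0.4],[0,0,0],[0,0,0]],"twist":[0,0,0,0,0,0]}'
python3 - <<'E'
from h import *
c=imaging.read_camera('side'); pitch(c); heldcap(c); need([.54,.155,.0445],-5.6)
E
```

```text
clock: 63.4
tcp_pos: [0.4758, 0.2745, 0.0265]
tool_rot: [0.999, -0.049, 0.001, -0.001]
force: [0.5, 0.4, 0.6]
opening: 0.0514
grasp_force: 0.0
clock: 63.9
tcp_pos: [0.4775, 0.2739, 0.0127]
tool_rot: [0.999, -0.049, -0.0, 0.0]
force: [0.6, 0.6, 0.0]
opening: 0.0513
grasp_force: 0.0
clock: 64.53
tcp_pos: [0.4777, 0.2739, 0.0132]
tool_rot: [0.999, -0.049, 0.0, -0.0]
force: [-1.3, -1.4, 5.4]
opening: 0.0201
grasp_force: 60.6
clock: 65.28
tcp_pos: [0.4768, 0.273, 0.1116]
tool_rot: [0.999, -0.049, -0.001, 0.001]
force: [-0.4, 0.1, -3.5]
opening: 0.0203
grasp_force: 59.6
pitch deg -1.4 z at grip 0.0008 a -0.036 0.117 zmin 0.097 yaw dev -2.1
cap 26 [0.5684 0.2672 0.1251] [0.5685 0.2669 0.1247] dist 0.0921 zrel 0.0134
lin [1.5  2.22 1.34] twist -0.0 now [0.4766 0.2729 0.1114] phi -5.62 q7 -2.54 F [-0.1  0.3 -3.7] t 65.325
```

The cap of this lever already reads about home height after the mishap, but I'll still press it properly.

```bash
python3 -m inch '{"linear":[[0.2,0.4,0.2],[0.35,0.6,0.4],[0.4,0.6,0.4],[0.4,0.4,0.3],[0.15,0.22,0.04],[0,0,0]],"twist":[0,0,0,0,0,0]}'
python3 - <<'E'
from h import *
need([.5595,.0353,.0435],-5.6)
E
```

```text
clock: 66.08
tcp_pos: [0.5413, 0.1546, 0.0452]
tool_rot: [0.999, -0.05, -0.001, 0.0]
force: [-0.1, -0.3, -3.2]
opening: 0.0199
grasp_force: 59.6
lin [0.6  2.34 0.04] twist -0.02 now [0.5413 0.1546 0.0452] phi -5.75 q7 -2.35 F [-0.1 -0.3 -3.2] t 66.075
```

```bash
python3 -m inch '{"linear":[[0.15,0.6,0.04],[0.2,0.8,0],[0.15,0.5,0],[0.08,0.35,0],[0.02,0.08,0],[0,0,0],[0,0,0.1],[0,0,0.1]],"twist":[0,0,0,0,0,0,0,0]}'
python3 -m inch '{"linear":[[0,0,0.02],[0,0,0]],"twist":[0,0]}'
python3 - <<'E'
from h import *
c=imaging.read_camera('side'); heldcap(c); pitch(c)
need([.5595,.0353,.0318],-5.6)
E
```

```text
clock: 67.08
tcp_pos: [0.5596, 0.0383, 0.0335]
tool_rot: [0.999, -0.048, -0.0, -0.0]
force: [-0.0, 0.3, -3.5]
opening: 0.0205
grasp_force: 59.6
clock: 67.32
tcp_pos: [0.5597, 0.0374, 0.0326]
tool_rot: [0.999, -0.049, -0.0, -0.0]
force: [-0.4, -0.6, -3.9]
opening: 0.0203
grasp_force: 59.6
cap 17 [0.6535 0.0343 0.0466] [0.6536 0.0341 0.0464] dist 0.0938 zrel 0.0136
pitch deg -1.0 z at grip -0.0005 a -0.036 0.114 zmin 0.0157 yaw dev -1.3
lin [-0.    0.04  0.02] twist -0.0 now [0.5598 0.0373 0.0327] phi -5.61 q7 -2.15 F [-0.7  0.6 -2.3] t 67.375
```

Release (with the opening given this time), rise, and press.

```bash
python3 -m inch '{"linear":[[0.02,0.04,0.03],[0,0,0],[0,0,0],[0,0,0],[0,0,-0.2]],"twist":[0,0,0,0,0]}' 0.55
python3 - <<'E'
from h import *
print(sensors.sense()['opening']); need([.656,.026,.227],-5.6)
E
```

```text
clock: 68.0
tcp_pos: [0.5601, 0.035, 0.0412]
tool_rot: [0.999, -0.049, -0.001, 0.0]
force: [-0.6, -0.4, -0.5]
opening: 0.0469
grasp_force: 0.0
0.04686267257715205
lin [ 1.92 -0.01 -3.72] twist -0.0 now [0.5601 0.035  0.0412] phi -5.61 q7 -2.13 F [-0.6 -0.4 -0.5] t 68.0
```

```bash
python3 -m inch '{"linear":[[0,0,-0.7],[0,0,-1],[0,0,-1],[0,0,-1],[0,0,-0.2],[0,0,0]],"twist":[0,0,0,0,0,0]}' 
python3 -m inch '{"linear":[[0.6,0,0],[0.8,0,0],[0.45,0,0],[0.07,0,0],[0,0,0.1],[0,0,0.1],[0,0,0]],"twist":[0,0,0,0,0,0,0]}' 0
python3 - <<'E'
from h import *
onplate(imaging.read_camera('side'));print(sensors.sense()['opening']); need([.656,.026,.164],-5.6)
E
```

```text
clock: 68.75
tcp_pos: [0.5606, 0.035, 0.2371]
tool_rot: [0.999, -0.049, 0.001, 0.0]
force: [-0.4, 0.6, 0.0]
opening: 0.047
grasp_force: 0.0
clock: 69.62
tcp_pos: [0.6551, 0.0256, 0.2257]
tool_rot: [0.999, -0.049, -0.001, 0.0]
force: [-0.0, 0.2, 0.4]
opening: -0.0001
grasp_force: 0.0
bar 207 [0.5703 0.0402] yaw -0.75
cap 49 [0.6557 0.031  0.0439]
red x [0.5255 0.6721]
-1.1963138857653891e-05
lin [ 0.01 -0.01  1.24] twist -0.0 now [0.6555 0.0257 0.2262] phi -5.6 q7 -1.98 F [ 1.1 -0.2  0.5] t 69.675
```

```bash
python3 -m inch '{"linear":[[0,0,0.4],[0,0,0.3],[0,0,0.2],[0,0,0.2],[0,0,0.1],[0,0,0.04],[0,0,0.04],[0,0,0]],"twist":[0,0,0,0,0,0,0,0]}'
python3 -m inch '{"linear":[[0,0,0.05],[0,0,0],[0,0,0.03],[0,0,0]],"twist":[0,0,0,0]}'
python3 -m inch '{"linear":[[0,0,-0.3],[0,0,-0.6],[0,0,-0.7],[-0.6,0,0],[-0.9,0,0],[-0.5,0,0],[0,0,0]],"twist":[0,0,0,0,0,0,0]}' 0.6
python3 - <<'E'
from h import *
c=imaging.read_camera('side');onplate(c); need([.558,.0353,.032],-5.6)
E
```

```text
clock: 70.68
tcp_pos: [0.6557, 0.0255, 0.1646]
tool_rot: [0.999, -0.049, -0.0, 0.001]
force: [-6.2, -2.2, 14.7]
opening: 0.0002
grasp_force: 7.4
clock: 71.18
tcp_pos: [0.6558, 0.0255, 0.1643]
tool_rot: [0.999, -0.049, 0.0, 0.001]
force: [-14.3, -2.8, 30.8]
opening: -0.0002
grasp_force: 15.9
clock: 72.05
tcp_pos: [0.5553, 0.0356, 0.2381]
tool_rot: [0.999, -0.049, -0.0, 0.0]
force: [0.5, 0.6, 0.1]
opening: 0.0513
grasp_force: 0.0
bar 204 [0.587 0.039] yaw -1.35
cap 55 [0.6555 0.0324 0.0445]
red x [0.5258 0.6719]
lin [ 0.02 -0.    4.12] twist -0.0 now [0.5566 0.0353 0.2382] phi -5.61 q7 -1.99 F [ 0.1 -0.6  0.2] t 72.1
```

```bash
python3 -m inch '{"linear":[[0.02,0,0.7],[0,0,0.9],[0,0,0.9],[0,0,0.9],[0,0,0.5],[0,0,0.22],[0,0,0],[0,0,0]],"twist":[0,0,0,0,0,0,0,0]}'
python3 -m inch '{"linear":[[0,0,0],[0,0,0],[0,0,0],[0,0,0],[0,0,0],[0,0,-0.2],[0,0,0]],"twist":[0,0,0,0,0,0,0]}' 0 70
python3 -m inch '{"linear":[[-0.4,0,0],[-0.7,0,0],[-0.7,0,0],[0,0,-0.6],[0,0,-0.9],[0,0.2,-0.8],[0,0,0]],"twist":[0,0,0,0,0,0,0]}'
python3 - <<'E'
from h import *
c=imaging.read_camera('side'); pitch(c); need([.431,-.245,.019],-7.8)
E
```

```text
clock: 73.1
tcp_pos: [0.5589, 0.0355, 0.0333]
tool_rot: [0.999, -0.049, 0.001, -0.0]
force: [0.1, -0.3, 0.4]
opening: 0.0515
grasp_force: 0.0
clock: 73.97
tcp_pos: [0.5578, 0.0351, 0.0429]
tool_rot: [0.999, -0.049, 0.0, 0.0]
force: [-0.1, -0.3, -3.3]
opening: 0.0197
grasp_force: 69.1
clock: 74.85
tcp_pos: [0.4689, 0.0336, 0.1598]
tool_rot: [0.999, -0.05, 0.003, 0.0]
force: [0.9, -0.2, -4.2]
opening: 0.0199
grasp_force: 69.1
pitch deg -1.8 z at grip -0.001 a -0.034 0.119 zmin 0.1421 yaw dev -2.4
lin [-0.18  5.62  2.78] twist 0.26 now [0.4673 0.0337 0.1579] phi -5.68 q7 -2.03 F [ 0.2 -0.3 -4.4] t 74.9
```

```bash
python3 -m inch '{"linear":[[0,0.5,0],[-0.03,0.9,0],[-0.04,0.95,0],[-0.04,0.95,0],[-0.04,0.95,0],[-0.03,0.8,0],[0,0.4,0.2],[0,0.15,0.5]],"twist":[0,0,0,0,0,0,0,0.26]}'
python3 -m inch '{"linear":[[0,0,0.6],[0,0,0.3],[0,0,0],[0,0,0]],"twist":[0,0,0,0]}'
python3 - <<'E'
from h import *
need([.431,-.245,.019],-7.8)
E
```

```text
clock: 75.9
tcp_pos: [0.4306, -0.2443, 0.1209]
tool_rot: [0.998, -0.068, -0.0, -0.0]
force: [-0.2, 0.8, -2.3]
opening: 0.0199
grasp_force: 69.2
clock: 76.4
tcp_pos: [0.4315, -0.2433, 0.0778]
tool_rot: [0.998, -0.067, 0.001, 0.0]
force: [0.1, -1.0, -3.5]
opening: 0.0196
grasp_force: 69.1
lin [-0.01  0.03  1.18] twist 0.02 now [ 0.4315 -0.2433  0.0778] phi -7.64 q7 -1.51 F [ 0.1 -1.  -3.5] t 76.4
```

```bash
python3 -m inch '{"linear":[[0,0.03,0.3],[0,0,0.4],[0,0,0.3],[0,0,0.14],[0,0,0.03],[0,0,0],[0,0,0]],"twist":[0,0,0,0,0,0,0]}'
python3 -m inch '{"linear":[[0,0,0],[0,0,0],[0,0,0],[0,0,-0.3],[0,0,-0.8],[0,0,-1],[0,0,-1],[0,0,-1]],"twist":[0,0,0,0,0,0,0,0]}' 0.5
python3 -m inch '{"linear":[[0,-0.9,0],[0,-0.9,0],[0,-0.9,0],[0,-0.9,0],[0,-0.9,0],[0,-0.9,0],[0,0,0],[0,0,0]],"twist":[0,0,0,0,0,0,0,0]}'
python3 - <<'E'
from h import *
c=shot('side','sideF.png')
a=c['frame'][100:310,190:470,::-1]; cv2.imwrite('pics/cF.png',cv2.resize(a,None,fx=2.8,fy=2.8,interpolation=cv2.INTER_CUBIC))
P=cloud(c); 
for o in levers(c,P)[0]: print(o[2].round(),o[3].round(4),o[6].round(3))
E
```

```text
clock: 77.28
tcp_pos: [0.4301, -0.2449, 0.0197]
tool_rot: [0.998, -0.067, -0.001, 0.0]
force: [-3.9, 2.2, 6.7]
opening: 0.0198
grasp_force: 70.4
clock: 78.28
tcp_pos: [0.4304, -0.2448, 0.2266]
tool_rot: [0.998, -0.067, 0.001, 0.0]
force: [0.9, -0.6, -0.0]
opening: 0.0427
grasp_force: 0.0
clock: 79.28
tcp_pos: [0.4665, 0.0219, 0.2243]
tool_rot: [0.998, -0.067, 0.0, 0.0]
force: [-0.3, -0.4, -1.4]
opening: 0.0427
grasp_force: 0.0
[366. 184.] [ 0.4578 -0.3916] 0.033
[359. 195.] [ 0.4643 -0.3168] 0.031
[351. 208.] [ 0.4706 -0.2415] 0.03
[136. 319.] [0.8535 0.365 ] 0.059
[198. 333.] [0.6842 0.3568] 0.028
[117. 343.] [0.8558 0.4417] 0.057
[ 95. 369.] [0.8619 0.5204] 0.058
```

View pics/cF.png

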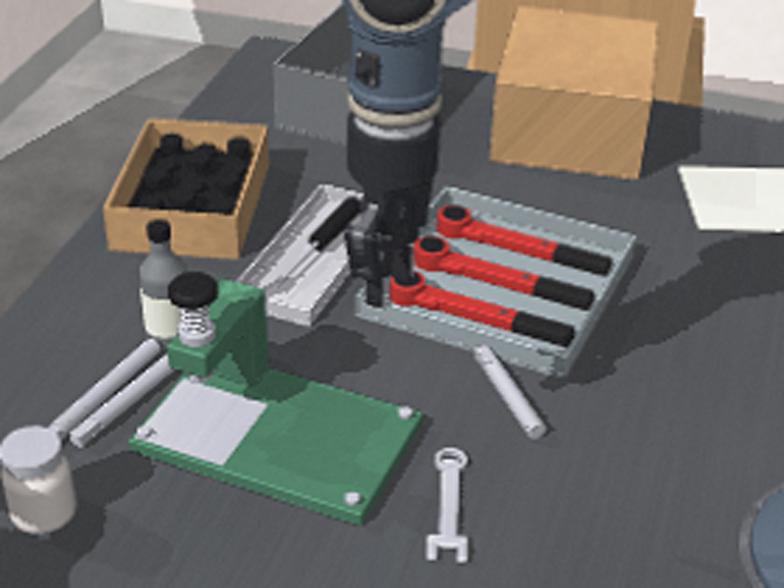

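The picture shows the three levers flat and side by side in the tray, caps home, with hubs at (455,215), (432,247) and (407,290). The plunger is up, the screwdriver lies in the tool tray, the bystanders are in place and the gripper is clear.

```bash
python3 -c "
from station import order
print(order.hand_in())"
```

```text
the job is handed in; nothing more can be done
None
```

The job is handed in, with no verdict returned: the screwdriver is in the tool tray, all three caps were pressed to the plunger's stop, and the levers lie flat in the grey tray, though I once lifted the third lever while it was still gripped under the plunger, which tilted it and apparently seated its cap early, so I levelled it and pressed it again.

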